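# Put the washed grater plate away in its slot

### The arm

A 7-joint arm with a two-finger parallel gripper is mounted at the origin on the work surface. World frame = base frame: x ahead of the robot, y to its left, z up, the work surface at z = 0. Lengths are in mm, angles in rad, forces in N, time in s.
With the tool pointing down it reaches from about 400 to 925 mm from the base axis. Payload 5.6 kg.
Tool frame: the origin (TCP) lies on the front face of the gripper's body, between the roots of the fingers; the fingertips stand 73 mm ahead of it and the grasp point (between the pads) lies 54 mm ahead of it; z points along the fingers, x is the direction in which the jaws open and shut, and the axes are right-handed (so a half turn about z gives the same grasp; the last joint's range is limited). The gripper opens to 85 mm and grips with 20 to 120 N. Pads are 22 mm wide; open, the fingers measure 114 mm over their backs; the gripper's body (76 mm by 85 mm) begins 54 mm behind the grasp point. The pads swing forward as they close: fully open they stand 13 mm farther back than shut.
Start: joints at [1.204, 0.468, -0.012, 1.603, 0.006, 1.071, -0.056], TCP at [206.772, -616.239, 303.89] pointing down, gripper open.
Joint ranges: [-2.53, 2.53], [-0.31, 2.02], [-1.57, 1.55], [0.28, 2.44], [-1.29, 4.43], [0.15, 1.84], [-2.92, 2.92]. Speed limits (rad/s): [2.57, 2.57, 3.14, 3.14, 3.14, 3.14, 3.14].

### API

Orientations are given as [roll, pitch, yaw] about the fixed x, y, z axes, in that order (R = Rz(yaw) Ry(pitch) Rx(roll)).
In Python, from station import ctrl gives the robot as it stands.
- The arm moves only by the tool arm_command, never from a script. Its argument "targets" is a list that holds one entry, the list of rows, each a list of 5 numbers: the shift along the tool's x, y, z in m, then the turn about the tool's z in rad, then the opening, from 0 (shut) to 1 (fully open). In form: [[[dx, dy, dz, spin, gripper], ...]]. A call has 1 to 12 rows; each row is the pose to reach, as a shift and turn from the pose commanded when the call began, along the tool's axes at that moment; what a row does not reach only later rows make up. A row lasts 1/12 s, in which the tool goes at most 41.7 mm and 7.16 degrees, less where a joint would pass 70% of its speed; a pose out of reach is approached as far as the arm can. A call with a gripper value outside its range is refused whole. The fingers move at their own pace and stop on an object; "grip_force" is the grip in N (left out, the last holds). Time passes only in rows, so rows that repeat a pose let the fingers close. It gives the time, the measured TCP pose, the force and the opening at its end, in the units of the state.
- ctrl.state(): the state, without advancing time (a new reading comes with each control period).
- ctrl.get_image(name): name is "side" or "top" or "wrist"; returns the picture (400x640x3 uint8, blue, green, red); there is no depth.
- ctrl.calibration(name): a dict with "fx", "fy", "cx", "cy" (pixels), "world_from_camera" (4x4, takes a point from camera to world coordinates); the wrist camera has in their place "T_tool_cam" (4x4, takes a point from camera to tool coordinates, whose origin is the TCP and whose axes are the tool frame's). Camera axes: x right, y down, z forward; pixel columns grow to the right and rows downward; lengths in mm; the calibration is good to about 2 mm. A picture is of the moment at which its call begins: read the wrist's pose just before it. calibration takes no time and is no camera call.
- ctrl.finish_job(): hands the job in, once; it reports no verdict.
The state is a dict: "t": time; "joint_positions": joint angles; "qvel": joint speeds; "joint_torque": joint torques, N m; "position": TCP position; "eef_rot": TCP orientation; "wrist_force": force on the tool from outside, world axes, zero at the start; "ft_torque": the same for the moment, N m; "grip_width": opening from 0.0 (shut) to 1.0 (fully open).
Only numpy, scipy, OpenCV 4.12 (cv2) and the standard library are available. Lean on these libraries where they do the work, as an engineer would, in place of code of your own. Each camera call takes 0.05 s, during which the arm holds its last target.

### The job

Put the washed orange-framed grater plate away. Lift it out of the drying rack, lay it flat on the cart top and let go of it, then take it again across its width, carry it level and push it end first through the narrow slot of the bamboo storage box until its end is flush with the front of the box. Leave the white-framed plate standing in the rack and everything else where it is.

Things in the scene. Friction and masses are not known exactly. Their poses are not given: they have to be found in the camera images.
- grater_c (a point): Centre of the plate to put away: orange frame around steel with dark round dots, rigid, flat, 120 x 56 x 12 mm, about 80 g, alike both ways round. x runs along the 120 mm length, y along the 12 mm thickness, z along the 56 mm width. At first it stands on a long edge in a rack groove (z up), centre 40 mm and upper edge 68 mm above the cart top. Let go leaning on the cart top, it falls flat.
- slicer_c (a point): Centre of the other plate, the same size and axes but with a white frame and dark bars; it stands in the other groove and stays there.
- rack: Wooden drying rack, fixed, 130 x 125 mm. Origin: centre of its underside. Base 12 mm thick (the plates stand on it); two grooves run along its x axis at y = +36 and -36 mm, each 16 mm wide between cheeks that rise to 30 mm above the cart top, so the upper 38 mm of a plate is free. The plates' x axes lie along the rack's x axis.
- slot (a point): Middle of the lower edge of the slot, in the plane of the box's upright front face, 50 mm above the cart top. x points level into the box (the way to push), y along the slot, z up. The slot is 64 mm wide and 18 mm high and keeps this section, with a level floor, to a stop 126 mm deep. A plate pushed flush has its centre 60 mm in, 6 mm above the floor. Nothing stands before the slot.
- box: Bamboo storage box, fixed, 140 mm deep, 110 mm wide, 78 mm high. Origin: on the cart top straight below the slot's middle, at the foot of the front face; x points into the box. The front below the slot is a plain upright face down to the cart top. Its front, with the slot, faces the rack side (the robot's left). A clear strip in its top runs from the front to 14 mm short of the back; a plate inside shows through it. Dark slot floor.
- bowl: Green ceramic bowl, 130 mm across, 60 mm high; origin at the centre of its underside. Bystander.
- jar: Empty glass jar, 76 mm across, 100 mm high; origin at the centre of its underside. Bystander.
- funnel: Black plastic funnel standing mouth down, 100 mm across, 95 mm high; origin at the centre of its underside. Bystander.
- timer: White press-button timer lying flat, 65 x 65 x 26 mm; origin at the centre of its underside. Bystander.
- spoons: Four steel measuring spoons fanned out from a ring, about 140 x 130 mm, 11 mm high; origin at the centre of the ring, the spoons point along its x axis. Bystander.

How it is judged:
By the outcome, as a careful person would: the job done as asked, in the order asked, and still so for the second after the job is handed in, with the robot touching nothing.
It also fails if it takes over 67 s, if anything falls off the work surface, if the arm or the gripper's body presses on something with over 40 N, if the wrist force passes 120 N, or if a joint passes its speed limit or range.

## Working session

There is one attempt and no reset: what is moved stays moved. The work goes in short steps, Python scripts to look and compute and a tool call to move; the robot and the scene stay as the last step left them, time stands still between calls to the robot, and variables do not carry over. Pictures are saved under pics/ and viewed, and the job is handed in when it is done.

Besides the shell and the picture viewer there is one more tool, called after "Call:" in YAML: its name, and indented under it one key for each argument. arm_command: Moves the arm, as the interface text tells. Its arguments: {"type":"object","properties":{"targets":{"type":"array","items":{"type":"array","items":{"type":"array","items":{"type":"number"}}}},"grip_force":{"type":"number"}},"required":["targets"]}

```bash
mkdir -p pics; ls; python3 - <<'E'
from station import ctrl
import cv2
print(ctrl.state())
for n in("side","top","wrist"):
    print(n,ctrl.calibration(n))
    cv2.imwrite(f"pics/a_{n}.png",ctrl.get_image(n))
E
```

```text
pics
{'t': 0.0, 'joint_positions': array([ 1.20400532,  0.46839477, -0.01162034,  1.60367157,  0.00600507,
        1.07140721, -0.05629278]), 'qvel': array([ 0.00117052, -0.00198502, -0.00089573, -0.00219567,  0.0005186 ,
       -0.00022537,  0.00116083]), 'joint_torque': array([-2.79171072e-04, -5.32382727e+01,  2.14357395e-02, -2.51299489e+01,
        1.13950140e-02,  7.76375964e-03, -2.90867933e-05]), 'position': array([ 206.61252236, -615.80983556,  302.90695967]), 'eef_rot': array([ 3.14146840e+00,  1.84209103e-03, -1.24704386e+00]), 'wrist_force': array([-0.39221092,  0.20997073, -0.19203003]), 'ft_torque': array([ 0.02260211, -0.02455718, -0.0036663 ]), 'grip_width': 0.9994004739697451}
side {'fx': 477.0175004173044, 'fy': 477.0175004173044, 'cx': 320.05791408991837, 'cy': 211.49751723320935, 'world_from_camera': array([[-9.46505471e-01, -1.89915996e-01,  2.60881788e-01,
         2.16427814e+02],
       [-3.22666141e-01,  5.66381959e-01, -7.58352186e-01,
         9.58000781e+02],
       [-3.73552748e-03, -8.01962213e-01, -5.97363085e-01,
         8.50515680e+02],
       [ 0.00
[... 309 characters left out ...]
1,  6.76311766e-03, -7.77893354e-04,
        -3.90671873e+01],
       [ 1.13994831e-04, -9.76156442e-02, -9.95224182e-01,
         1.54629321e+03],
       [ 0.00000000e+00,  0.00000000e+00,  0.00000000e+00,
         1.00000000e+00]])}
wrist {'fx': 288.94855640085984, 'fy': 288.94855640085984, 'cx': 319.9612068118264, 'cy': 199.50664898754613, 'T_tool_cam': array([[ 9.99998639e-01,  1.23040216e-03, -1.09890282e-03,
         7.23906441e-01],
       [-8.38362270e-04,  9.52726915e-01,  3.03826796e-01,
        -7.86495694e+01],
       [ 1.42078344e-03, -3.03825461e-01,  9.52726651e-01,
        -6.86665766e+01],
       [ 0.00000000e+00,  0.00000000e+00,  0.00000000e+00,
         1.00000000e+00]])}
```

View pics/a_top.png

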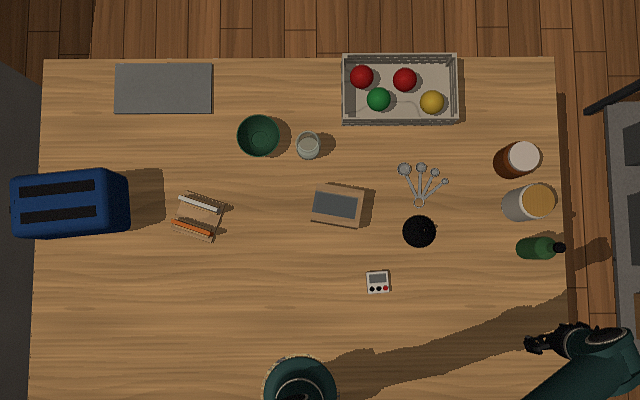

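View pics/a_side.png

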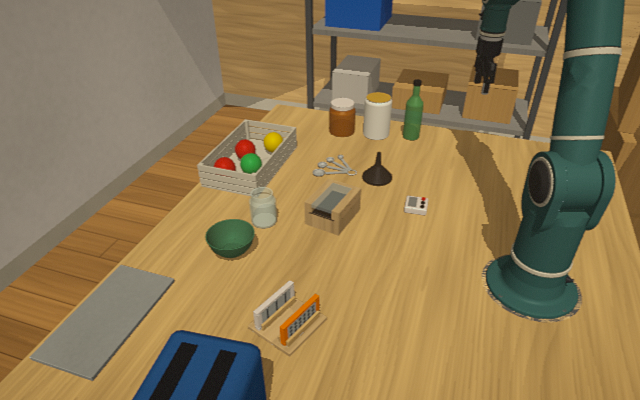

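View pics/a_wrist.png

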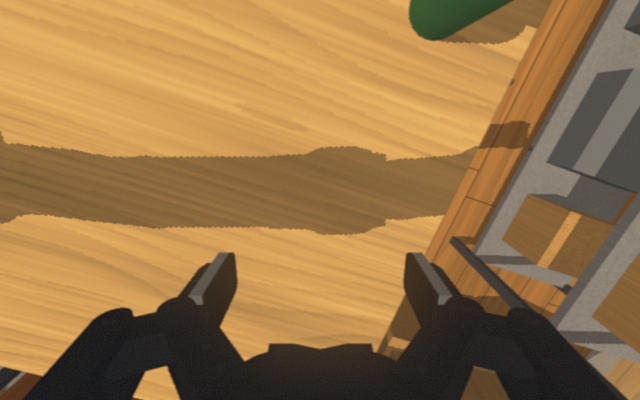

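Top view: rack at about (198,217), orange plate at (192,229), white at (198,203), box at (340,205). The side view shows the same, with the slot in the box's left face. I'll enlarge both.

```bash
cat > h.py <<'E'
import numpy as np,cv2
from station import ctrl
def px(name,u,v,z):
    c=ctrl.calibration(name);T=c["world_from_camera"]
    d=T[:3,:3]@np.array([(u-c["cx"])/c["fx"],(v-c["cy"])/c["fy"],1.]);o=T[:3,3]
    return o+d*(z-o[2])/d[2]
def proj(name,P):
    c=ctrl.calibration(name);T=np.linalg.inv(c["world_from_camera"])
    p=T[:3,:3]@np.array(P,float)+T[:3,3]
    return np.array([c["fx"]*p[0]/p[2]+c["cx"],c["fy"]*p[1]/p[2]+c["cy"]])
def crop(src,dst,u0,v0,w,h,s):
    im=cv2.imread(src) if isinstance(src,str) else src
    cv2.imwrite(dst,cv2.resize(im[v0:v0+h,u0:u0+w],None,fx=s,fy=s,interpolation=cv2.INTER_CUBIC))
E
python3 - <<'E'
from h import *
crop("pics/a_top.png","pics/b1.png",160,180,80,70,8)
crop("pics/a_top.png","pics/b2.png",300,170,80,70,8)
crop("pics/a_side.png","pics/b3.png",240,270,100,85,7)
crop("pics/a_side.png","pics/b4.png",295,175,75,65,8)
E
```

```text
(no output)
```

View pics/b1.png

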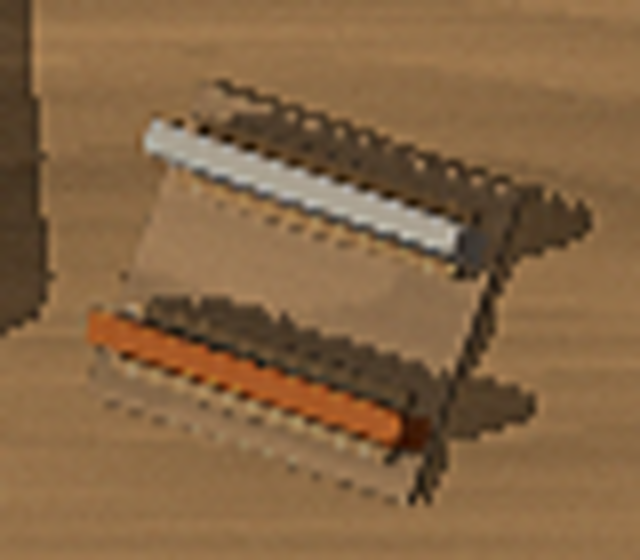

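View pics/b2.png

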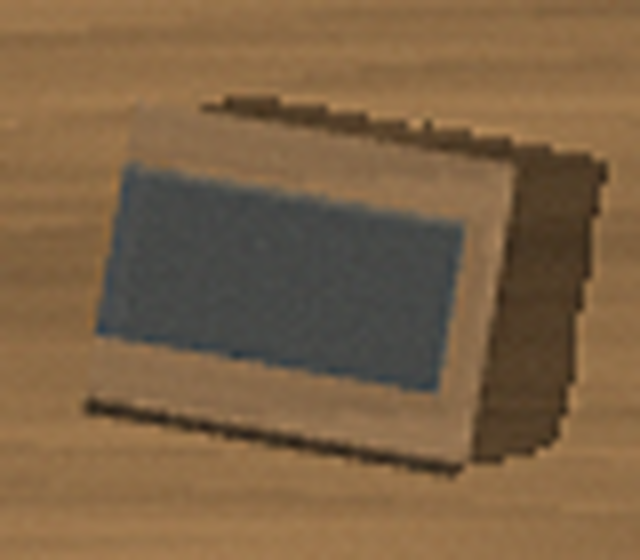

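View pics/b3.png

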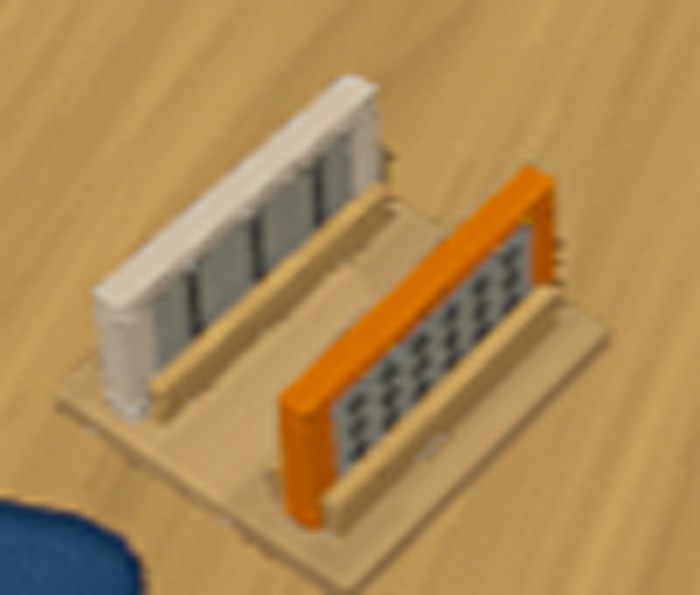

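View pics/b4.png

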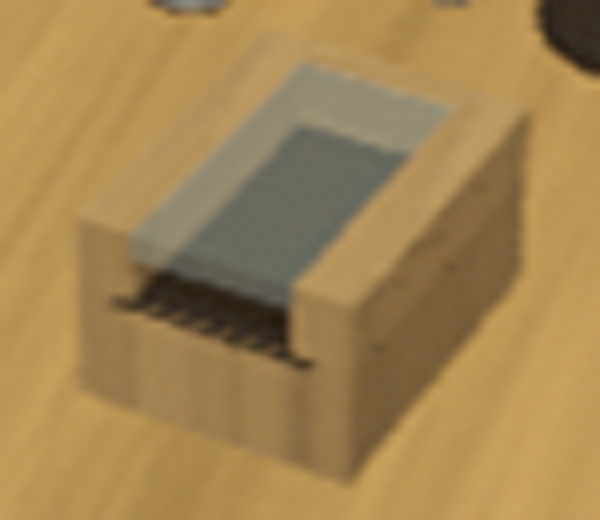

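```bash
python3 - <<'E'
from h import *
def f(n,U,V,s,u0,v0,z): return px(n,(U+.5)/s-.5+u0,(V+.5)/s-.5+v0,z)
def rep(nm,a,b): d=b-a; print(nm,a.round(1),b.round(1),'c',((a+b)/2).round(1),'len',np.hypot(*d[:2]).round(1),'ang',np.degrees(np.arctan2(d[1],d[0])).round(2))
t=lambda U,V,z:f("top",U,V,8,160,180,z)
rep("grater top",t(90,328,68),t(404,430,68))
rep("slicer top",t(147,138,68),t(457,240,68))
s=lambda U,V,z:f("side",U,V,7,240,270,z)
# side top face corners
rep("grater side",(s(283,397,68)+s(310,412,68))/2,(s(530,168,68)+s(553,184,68))/2)
rep("slicer side",(s(97,291,68)+s(127,306,68))/2,(s(350,77,68)+s(377,92,68))/2)
b=lambda U,V,z:f("top",U,V,8,300,170,z)
fl,fr,bl,br=b(137,103,78),b(90,400,78),b(516,165,78),b(467,462,78)
rep("front",fl,fr);rep("back",bl,br);rep("axisL",fl,bl);rep("axisR",fr,br)
rep("strip",(b(127,165,78)+b(97,335,78))/2,(b(466,222,78)+b(438,390,78))/2)
q=lambda U,V,z:f("side",U,V,8,295,175,z)
rep("front side z78",q(80,220,78),q(352,307,78))
rep("front side z0",q(80,390,0),q(350,482,0))
rep("slot side z50",q(115,302,50),q(310,365,50))
rep("sideR",q(352,307,78),q(527,110,78))
E
```

```text
grater top [503.9 370.1  68. ] [466.2 256.1  68. ] c [485.  313.1  68. ] len 120.1 ang -108.27
slicer top [572.9 350.8  68. ] [534.9 237.8  68. ] c [553.9 294.3  68. ] len 119.3 ang -108.57
grater side [503.4 370.   68. ] [464.8 260.2  68. ] c [484.1 315.1  68. ] len 116.4 ang -109.39
slicer side [572.6 350.2  68. ] [533.4 240.4  68. ] c [553.  295.3  68. ] len 116.6 ang -109.67
front [610.9 -52.8  78. ] [503.3 -35.1  78. ] c [557.1 -43.9  78. ] len 109.0 ang 170.65
back [ 587.4 -189.6   78. ] [ 480.1 -170.2   78. ] c [ 533.7 -179.9   78. ] len 109.0 ang 169.76
axisL [610.9 -52.8  78. ] [ 587.4 -189.6   78. ] c [ 599.1 -121.2   78. ] len 138.8 ang -99.76
axisR [503.3 -35.1  78. ] [ 480.1 -170.2   78. ] c [ 491.7 -102.6   78. ] len 137.1 ang -99.75
strip [557.5 -43.4  78. ] [ 536.4 -165.7   78. ] c [ 547.  -104.5   78. ] len 124.1 ang -99.79
front side z78 [608.9 -50.6  78. ] [504.3 -32.4  78. ] c [556.6 -41.5  78. ] len 106.2 ang 170.13
front side z0 [611.9 -53.4   0. ] [504.1 -34.5  -0. ] c [558. -44.  -0.] len 109.4 ang 170.06
slot side z50 [594.4 -44.7  50. ] [518.7 -32.1  50. ] c [556.5 -38.4  50. ] len 76.7 ang 170.49
sideR [504.3 -32.4  78. ] [ 479.1 -166.4   78. ] c [491.7 -99.4  78. ] len 136.3 ang -100.66
```

```bash
cat >> h.py <<'E'
from scipy.spatial.transform import Rotation as Ro
def shift(cur,tgt):
    """cur,tgt: x,y,z,yawdeg (tool pointing down) -> dx,dy,dz (m), spin(rad)"""
    R=Ro.from_euler('xyz',[np.pi,0,np.radians(cur[3])]).as_matrix()
    d=R.T@(np.array(tgt[:3])-np.array(cur[:3]))/1000
    s=-np.radians(tgt[3]-cur[3])
    return np.append(d,s).round(4)
def st():
    s=ctrl.state(); print('t',round(s['t'],2),'p',s['position'].round(1),'rpy',np.degrees(s['eef_rot']).round(2),'F',s['wrist_force'].round(1),'g',round(s['grip_width'],3),'q',s['joint_positions'].round(2))
    return s
E
python3 - <<'E'
from h import *
c0=[206.77,-616.24,303.89,-71.45]
A=[480,-330,300,-45]; B=[485,314,220,-18.4]
print(shift(c0,A),shift(A,B),np.linalg.norm(np.subtract(A,c0)[:3]))
for n,u,v,z in [("bowl",258,135,60),("jar",308,145,100),("timer",378,282,26),("funnel",419,231,95),("spoons",419,203,5)]: print(n,px("top",u,v,z).round())
E
```

```text
[-0.1844 -0.3501  0.0039 -0.4616] [-0.4518 -0.4589  0.08   -0.4643] 395.7310988537545
bowl [756. 120.  60.]
jar [716. -28. 100.]
timer [ 322. -231.   26.]
funnel [ 468. -342.   95.]
spoons [ 556. -363.    5.]
```

Call:
arm_command:
  targets:
    - [[-0.1844,-0.3501,0.0039,-0.4616,1],[-0.1844,-0.3501,0.0039,-0.4616,1],[-0.1844,-0.3501,0.0039,-0.4616,1],[-0.1844,-0.3501,0.0039,-0.4616,1],[-0.1844,-0.3501,0.0039,-0.4616,1],[-0.1844,-0.3501,0.0039,-0.4616,1],[-0.1844,-0.3501,0.0039,-0.4616,1],[-0.1844,-0.3501,0.0039,-0.4616,1],[-0.1844,-0.3501,0.0039,-0.4616,1],[-0.1844,-0.3501,0.0039,-0.4616,1],[-0.1844,-0.3501,0.0039,-0.4616,1],[-0.1844,-0.3501,0.0039,-0.4616,1]]

```text
t: 1.15
position: [480.8, -328.7, 299.7]
eef_rot: [3.142, 0.001, -0.782]
wrist_force: [-0.7, -0.5, 0.2]
grip_width: 1.001
```

Call:
arm_command:
  targets:
    - [[-0.2259,-0.2295,0.04,-0.232,0.5],[-0.2259,-0.2295,0.04,-0.232,0.5],[-0.2259,-0.2295,0.04,-0.232,0.5],[-0.2259,-0.2295,0.04,-0.232,0.5],[-0.2259,-0.2295,0.04,-0.232,0.5],[-0.2259,-0.2295,0.04,-0.232,0.5],[-0.2259,-0.2295,0.04,-0.232,0.5],[-0.2259,-0.2295,0.04,-0.232,0.5],[-0.2259,-0.2295,0.04,-0.232,0.5],[-0.2259,-0.2295,0.04,-0.232,0.5]]

```text
t: 1.98
position: [482.3, -7.9, 259.8]
eef_rot: [3.141, 0.0, -0.552]
wrist_force: [-0.3, -0.7, -0.7]
grip_width: 0.498
```

```bash
python3 - <<'E'
from h import *
st()
print(shift([482.5,-7.9,260,-31.7],[485,314,220,-18.4]))
E
```

```text
t 1.98 p [482.3  -7.9 259.8] rpy [ 1.7996e+02  2.0000e-02 -3.1620e+01] F [-0.3 -0.7 -0.7] g 0.498 q [ 0.33  0.28 -0.45  2.02  0.16  0.87 -0.75]
[-0.167  -0.2752  0.04   -0.2321]
```

Call:
arm_command:
  targets:
    - [[-0.167,-0.2752,0.04,-0.2321,0.5],[-0.167,-0.2752,0.04,-0.2321,0.5],[-0.167,-0.2752,0.04,-0.2321,0.5],[-0.167,-0.2752,0.04,-0.2321,0.5],[-0.167,-0.2752,0.04,-0.2321,0.5],[-0.167,-0.2752,0.04,-0.2321,0.5],[-0.167,-0.2752,0.04,-0.2321,0.5],[-0.167,-0.2752,0.04,-0.2321,0.5],[-0.167,-0.2752,0.04,-0.2321,0.5],[-0.167,-0.2752,0.04,-0.2321,0.5],[-0.167,-0.2752,0.04,-0.2321,0.5],[-0.167,-0.2752,0.04,-0.2321,0.5]]

```text
t: 2.98
position: [486.6, 310.8, 219.7]
eef_rot: [3.14, -0.001, -0.326]
wrist_force: [-0.4, 0.4, 0.3]
grip_width: 0.498
```

```bash
cat >> h.py <<'E'
def wT(s):
    T=np.eye(4);T[:3,:3]=Ro.from_euler('xyz',s['eef_rot']).as_matrix();T[:3,3]=s['position'];return T@ctrl.calibration("wrist")["T_tool_cam"]
def wpx(s,u,v,z):
    c=ctrl.calibration("wrist");T=wT(s)
    d=T[:3,:3]@np.array([(u-c["cx"])/c["fx"],(v-c["cy"])/c["fy"],1.]);o=T[:3,3]
    return o+d*(z-o[2])/d[2]
def wproj(s,P):
    c=ctrl.calibration("wrist");p=np.linalg.inv(wT(s))@np.append(np.array(P,float),1)
    return np.array([c["fx"]*p[0]/p[2]+c["cx"],c["fy"]*p[1]/p[2]+c["cy"]])
E
python3 - <<'E'
from h import *
s=st(); im=ctrl.get_image("wrist"); cv2.imwrite("pics/c1.png",im)
import pickle; pickle.dump(s,open("c1.pkl","wb"))
E
```

```text
t 2.98 p [486.6 310.8 219.7] rpy [ 1.799e+02 -5.000e-02 -1.866e+01] F [-0.4  0.4  0.3] g 0.498 q [-0.22  0.51 -0.53  1.83  0.33  0.89 -1.23]
```

View pics/c1.png

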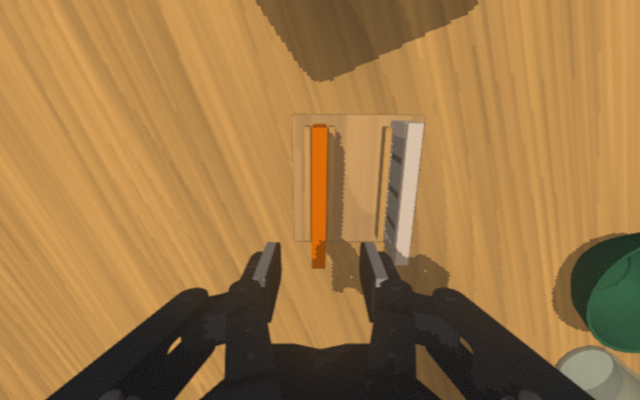

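The orange plate runs from (319,124) to (318,268), straight down the image. White is at about (405,190).

```bash
python3 - <<'E'
from h import *
import pickle; s=pickle.load(open("c1.pkl","rb"))
a=wpx(s,319,124.5,68);b=wpx(s,318.3,268,68)
print(a,b,(a+b)/2,np.hypot(*(b-a)[:2]),np.degrees(np.arctan2(*(b-a)[1::-1])))
print(st()['position'])
for tg in ([485,313.5,108,-18.4],):
    print(shift([485,314,220,-18.4],tg))
E
```

```text
[507.95506707 372.93304803  68.        ] [468.81454835 259.00103975  68.        ] [488.38480771 315.96704389  68.        ] 120.46776630156333 -108.9597889254975
t 3.03 p [486.5 311.1 220. ] rpy [ 1.7993e+02 -5.0000e-02 -1.8650e+01] F [ 0.1 -1.   1.2] g 0.5 q [-0.22  0.51 -0.53  1.83  0.33  0.89 -1.23]
[486.47691419 311.09551773 219.95586102]
[ 0.0002  0.0005  0.112  -0.    ]
```

Call:
arm_command:
  targets:
    - [[0,0,0.02,0,0.5],[0,0,0.04,0,0.5],[0,0,0.06,0,0.5],[0,0,0.06,0,0.5],[0,0,0.06,0,0.5]]

```text
t: 3.45
position: [485.5, 312.3, 159.6]
eef_rot: [3.14, 0.001, -0.323]
wrist_force: [0.5, 0.2, -0.1]
grip_width: 0.501
```

```bash
python3 - <<'E'
from h import *
s=st(); im=ctrl.get_image("wrist"); crop(im,"pics/c2.png",200,80,260,220,3)
import pickle; pickle.dump(s,open("c2.pkl","wb"))
E
```

```text
t 3.45 p [485.5 312.3 159.6] rpy [ 1.7989e+02  5.0000e-02 -1.8520e+01] F [ 0.5  0.2 -0.1] g 0.501 q [-0.26  0.59 -0.49  1.86  0.38  0.78 -1.27]
```

View pics/c2.png

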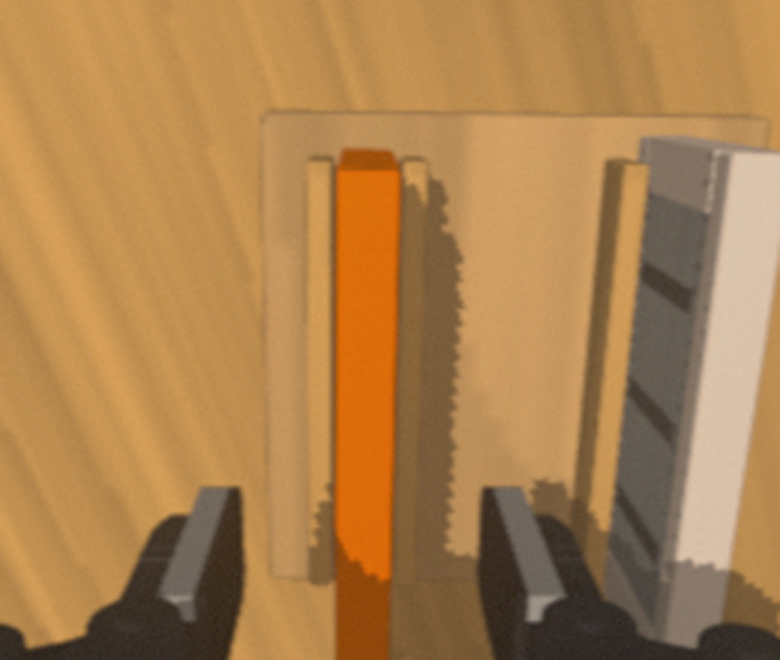

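Plate edges at crop 336–400, centred between the fingers (243 and 482). I'll go down and grip.

Call:
arm_command:
  targets:
    - [[0,-0.001,0.02,0.005,0.5],[0,-0.002,0.04,0.005,0.5],[0,-0.002,0.052,0.005,0.5],[0,-0.002,0.052,0.005,0.5],[0,-0.002,0.052,0.005,0.05],[0,-0.002,0.052,0.005,0.05],[0,-0.002,0.052,0.005,0.05],[0,-0.002,0.052,0.005,0.05],[0,-0.002,0.052,0.005,0.05],[0,-0.002,0.052,0.005,0.05]]
  grip_force: 40

```text
t: 4.33
position: [486.6, 316.3, 109.4]
eef_rot: [-3.14, -0.002, -0.326]
wrist_force: [-0.0, -1.1, 6.0]
grip_width: 0.133
```

```bash
python3 - <<'E'
from h import *
st()
E
```

```text
t 4.33 p [486.6 316.3 109.4] rpy [-1.799e+02 -9.000e-02 -1.870e+01] F [-0.  -1.1  6. ] g 0.133 q [-0.3   0.67 -0.44  1.87  0.43  0.69 -1.32]
```

Call:
arm_command:
  targets:
    - [[0,0,-0.01,0,0.05],[0,0,-0.025,0,0.05],[0,0,-0.04,0,0.05],[0,0,-0.055,0,0.05],[0,0,-0.07,0,0.05],[0,0,-0.085,0,0.05],[0,0,-0.1,0,0.05],[0,0,-0.1,0,0.05]]

```text
t: 5.0
position: [486.8, 316.7, 211.3]
eef_rot: [-3.138, -0.003, -0.326]
wrist_force: [0.2, 0.9, -0.1]
grip_width: 0.135
```

```bash
python3 - <<'E'
from h import *
s=st(); im=ctrl.get_image("wrist"); cv2.imwrite("pics/d1.png",im)
crop(ctrl.get_image("side"),"pics/d2.png",200,180,160,140,5)
T=[545,100,190,-9.9]
print(shift([s['position'][0],s['position'][1],208,-18.6],T))
E
```

```text
t 5.0 p [486.8 316.7 211.3] rpy [-179.77   -0.19  -18.69] F [ 0.2  0.9 -0.1] g 0.135 q [-0.23  0.53 -0.52  1.83  0.34  0.87 -1.24]
[ 0.1243  0.1868  0.018  -0.1518]
```

View pics/d1.png

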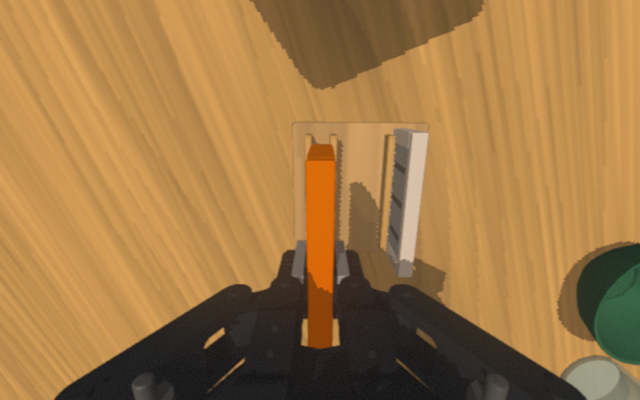

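View pics/d2.png

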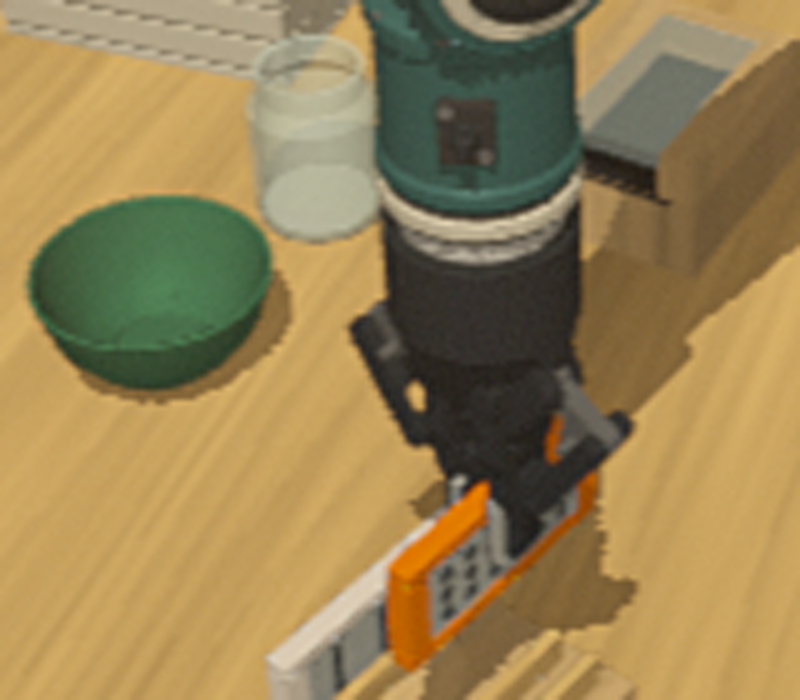

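Plate held level, white plate undisturbed. I'll carry it to the clear area.

Call:
arm_command:
  targets:
    - [[0.006,0.009,0,-0.01,0.05],[0.02,0.03,0,-0.03,0.05],[0.04,0.06,0,-0.05,0.05],[0.06,0.09,0.005,-0.075,0.05],[0.08,0.12,0.01,-0.1,0.05],[0.1,0.15,0.018,-0.125,0.05],[0.115,0.175,0.018,-0.145,0.05],[0.1243,0.1868,0.018,-0.1518,0.05],[0.1243,0.1868,0.018,-0.1518,0.05],[0.1243,0.1868,0.05,-0.1518,0.05],[0.1243,0.1868,0.08,-0.1518,0.05],[0.1243,0.1868,0.1,-0.1518,0.05]]

```text
t: 6.1
position: [541.9, 99.4, 105.1]
eef_rot: [3.141, 0.003, -0.174]
wrist_force: [-0.9, 0.4, -1.5]
grip_width: 0.135
```

```bash
python3 - <<'E'
from h import *
st()
E
```

```text
t 6.1 p [541.9  99.4 105.1] rpy [179.97   0.2   -9.97] F [-0.9  0.4 -1.5] g 0.135 q [ 0.11  0.65 -0.45  1.94  0.44  0.66 -0.79]
```

Call:
arm_command:
  targets:
    - [[0,0,0.002,0,0.05],[0,0,0.004,0,0.05],[0,0,0.006,0,0.05],[0,0,0.008,0,0.05],[0,0,0.008,0,0.05],[0,0,0.008,0,0.05]]

```text
t: 6.6
position: [544.2, 99.1, 100.9]
eef_rot: [-3.141, -0.002, -0.175]
wrist_force: [-0.4, -0.8, -1.3]
grip_width: 0.133
```

Call:
arm_command:
  targets:
    - [[0,0,0.001,0,0.05],[0,0,0.002,0,0.05],[0,0,0.003,0,0.05],[0,0,0.003,0,0.05]]

```text
t: 6.93
position: [544.0, 98.8, 97.3]
eef_rot: [3.141, -0.001, -0.175]
wrist_force: [-0.2, -1.0, 3.1]
grip_width: 0.129
```

Contact at 3 N. Open.

Call:
arm_command:
  targets:
    - [[0,0,0,0,1],[0,0,0,0,1],[0,0,0,0,1],[0,0,0,0,1],[0,0,0,0,1],[0,0,0,0,1],[0,0,0,0,1]]

```text
t: 7.52
position: [543.6, 99.0, 96.9]
eef_rot: [3.142, 0.0, -0.175]
wrist_force: [0.7, 1.1, -0.4]
grip_width: 0.992
```

```bash
python3 - <<'E'
from h import *
s=st(); im=ctrl.get_image("wrist"); cv2.imwrite("pics/e1.png",im)
E
```

```text
t 7.52 p [543.6  99.   96.9] rpy [ 1.8e+02  1.0e-02 -1.0e+01] F [ 0.7  1.1 -0.4] g 0.992 q [ 0.1   0.66 -0.44  1.94  0.45  0.64 -0.8 ]
```

View pics/e1.png

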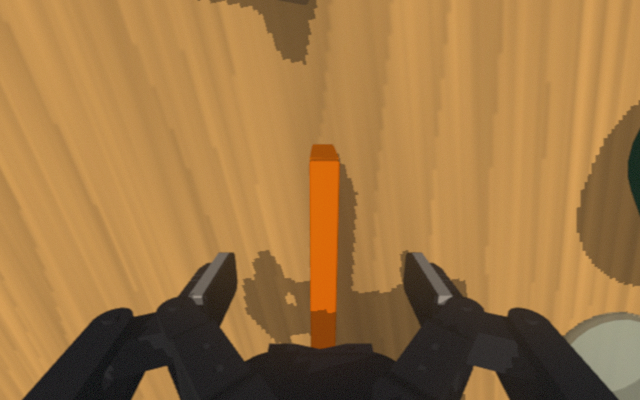

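Plate stands upright, released, at (323,250). I'll tip it over toward +x with the left finger.

Call:
arm_command:
  targets:
    - [[0.01,0,-0.005,0,1],[0.02,0,-0.005,0,1],[0.028,0,-0.005,0,1],[0.032,0,-0.005,0,1],[0.036,0,-0.005,0,1],[0.04,0,-0.005,0,1],[0.044,0,-0.005,0,1],[0.048,0,-0.005,0,1],[0.052,0,-0.005,0,1],[0.056,0,-0.005,0,1],[0.056,0,-0.005,0,1],[0.056,0,-0.005,0,1]]

```text
t: 8.57
position: [598.9, 89.2, 101.9]
eef_rot: [3.142, 0.0, -0.175]
wrist_force: [0.4, -0.5, -0.6]
grip_width: 1.0
```

```bash
python3 - <<'E'
from h import *
s=st(); im=ctrl.get_image("wrist"); cv2.imwrite("pics/e2.png",im)
E
```

```text
t 8.57 p [598.9  89.2 101.9] rpy [ 1.800e+02  1.000e-02 -1.001e+01] F [ 0.4 -0.5 -0.6] g 1.0 q [ 0.13  0.71 -0.45  1.81  0.44  0.72 -0.74]
```

View pics/e2.png

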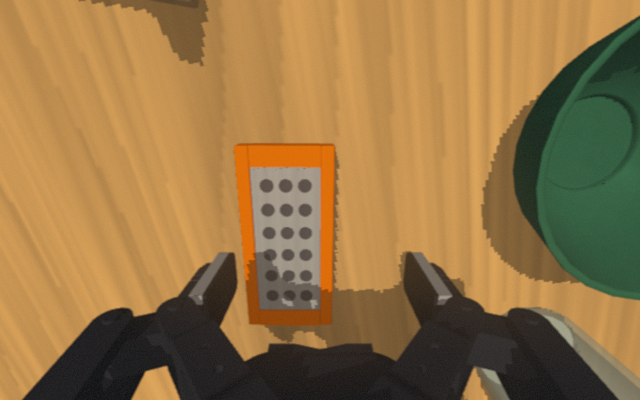

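The plate fell flat and lies free: corners about (235,146), (334,145), (331,325), (250,325).

```bash
python3 - <<'E'
from h import *
s=st(); cv2.imwrite("pics/e3.png",ctrl.get_image("top")); 
P=[wpx(s,u,v,12) for u,v in ((235.5,145.5),(334,145),(331.5,325),(249.5,325))]
for p in P: print(p.round(1))
c=sum(P)/4; print(c)
m0=(P[0]+P[1])/2;m1=(P[2]+P[3])/2;d=m1-m0;print(np.hypot(*d[:2]),np.degrees(np.arctan2(d[1],d[0])),np.hypot(*(P[1]-P[0])[:2]),np.hypot(*(P[2]-P[3])[:2]))
e=cv2.imread("pics/e3.png");crop(e,"pics/e4.png",230,160,160,80,5)
crop(ctrl.get_image("side"),"pics/e5.png",200,150,200,150,4)
E
```

```text
t 8.62 p [598.7  89.3 101.9] rpy [ 1.8e+02  2.0e-02 -1.0e+01] F [-0.  -0.5 -0.3] g 1.002 q [ 0.13  0.71 -0.45  1.81  0.44  0.72 -0.74]
[564.5 154.2  12. ]
[617.2 145.2  12. ]
[596.8  28.   12. ]
[542.8  37.4  12. ]
[580.32415705  91.18711794  12.        ]
118.87997134716205 -100.21222935859691 53.53129729253394 54.773537551814265
```

View pics/e4.png

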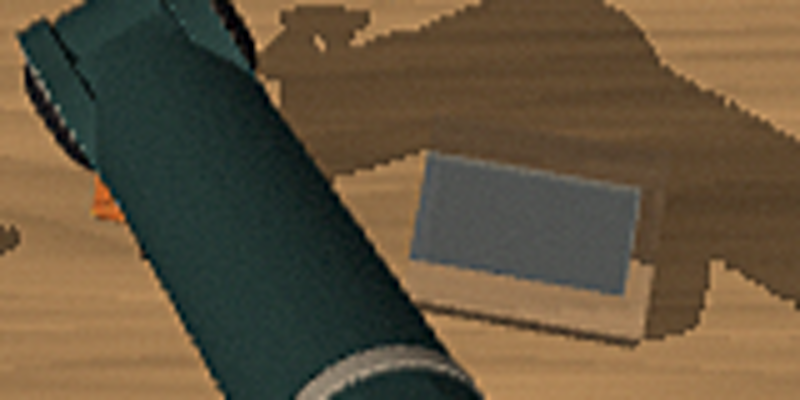

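View pics/e5.png

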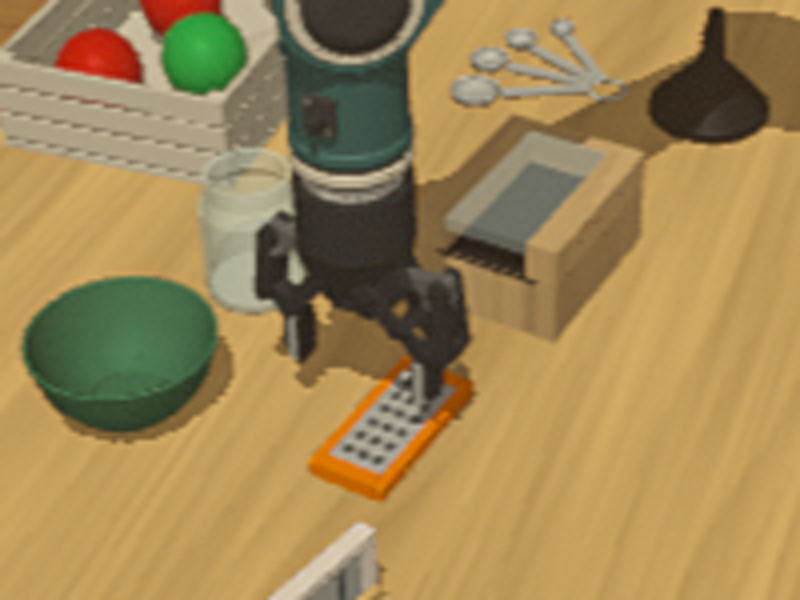

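```bash
python3 - <<'E'
from h import *
print(shift([598.8,89.2,101.9,-10],[588.8,136.3,130,-10.1]))
E
```

```text
[-0.018  -0.0446 -0.0281  0.0017]
```

Call:
arm_command:
  targets:
    - [[-0.006,-0.01,-0.02,0,1],[-0.012,-0.025,-0.028,0.0017,1],[-0.018,-0.0446,-0.028,0.0017,1],[-0.018,-0.0446,-0.028,0.0017,1],[-0.018,-0.0446,-0.028,0.0017,1]]

```text
t: 9.13
position: [588.3, 138.9, 130.5]
eef_rot: [-3.14, -0.001, -0.172]
wrist_force: [0.7, 0.2, 0.1]
grip_width: 1.0
```

```bash
python3 - <<'E'
from h import *
s=st(); im=ctrl.get_image("wrist"); cv2.imwrite("pics/f1.png",im)
import pickle; pickle.dump(s,open("f1.pkl","wb"))
E
```

```text
t 9.13 p [588.3 138.9 130.5] rpy [-1.7993e+02 -3.0000e-02 -9.8700e+00] F [0.7 0.2 0.1] g 1.0 q [ 0.06  0.67 -0.47  1.8   0.42  0.76 -0.8 ]
```

View pics/f1.png

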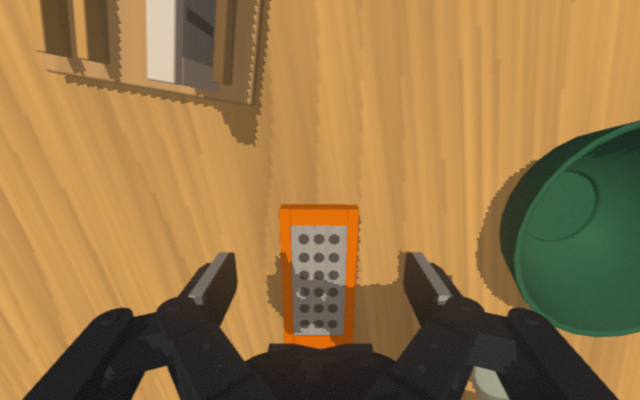

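Plate's trailing edge at v≈207, from u≈280 to 358, centred between the pads.

```bash
python3 - <<'E'
from h import *
import pickle; s=pickle.load(open("f1.pkl","rb"))
Rt=Ro.from_euler('xyz',s['eef_rot']).as_matrix()
for u,v in ((280.5,206),(358,206),(285,320),(354.5,320)):
    p=wpx(s,u,v,12); print(p.round(1),(Rt.T@(p-s['position'])).round(1))
st()
E
```

```text
[565.1 156.8  12. ] [-26.  -13.4 118.5]
[617.4 147.7  12. ] [ 27.1 -13.5 118.5]
[548.6  63.9  12. ] [-26.3  80.9 118.4]
[602.3  54.6  12. ] [ 28.1  80.8 118.4]
t 9.18 p [588.5 137.3 130.1] rpy [ 1.80e+02 -1.00e-02 -9.99e+00] F [ 0.4 -0.5 -0.5] g 0.996 q [ 0.06  0.67 -0.47  1.81  0.42  0.76 -0.8 ]
```

Call:
arm_command:
  targets:
    - [[0.0005,0,0.015,0,1],[0.0005,0,0.03,0,1],[0.0005,0,0.045,0,1],[0.0005,0,0.054,0,1],[0.0005,0,0.058,0,1],[0.0005,0,0.058,0,0.73],[0.0005,0,0.058,0,0.73],[0.0005,0,0.058,0,0.73]]

```text
t: 9.85
position: [589.7, 136.4, 72.4]
eef_rot: [-3.141, -0.001, -0.176]
wrist_force: [-0.8, 0.3, -0.0]
grip_width: 0.728
```

```bash
python3 - <<'E'
from h import *
s=st(); im=ctrl.get_image("wrist"); cv2.imwrite("pics/f2.png",im)
crop(ctrl.get_image("side"),"pics/f3.png",230,200,120,90,6)
E
```

```text
t 9.85 p [589.7 136.4  72.4] rpy [-1.7997e+02 -4.0000e-02 -1.0100e+01] F [-0.8  0.3 -0. ] g 0.728 q [ 0.03  0.76 -0.42  1.81  0.47  0.67 -0.84]
```

View pics/f2.png

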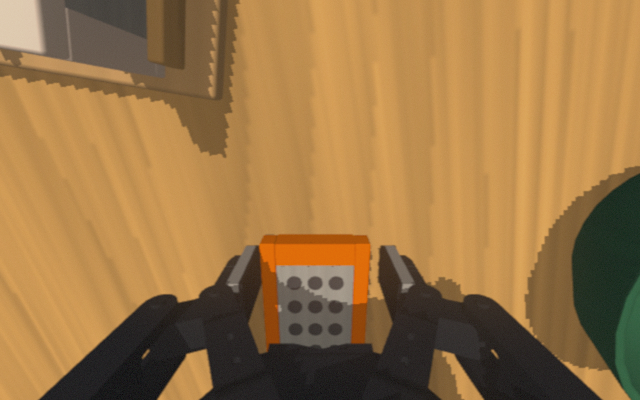

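View pics/f3.png

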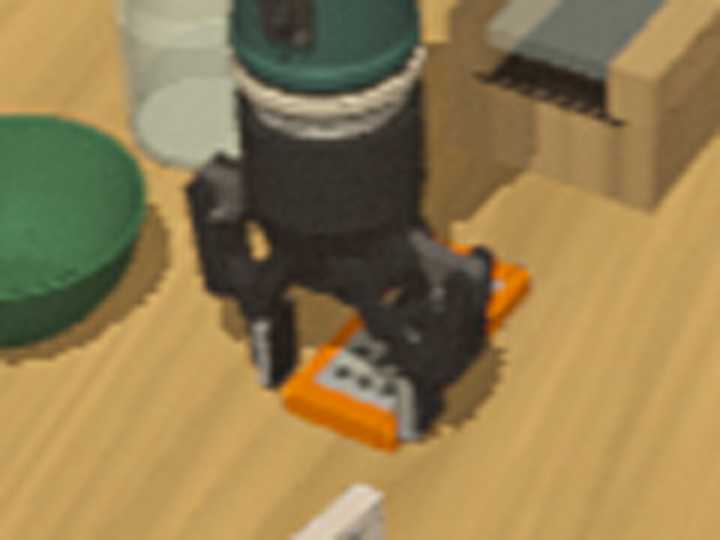

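Fingers straddle the plate near its trailing end. Close and lift.

Call:
arm_command:
  targets:
    - [[0,0,0,0,0.5],[0,0,0,0,0.5],[0,0,0,0,0.5],[0,0,0,0,0.5],[0,0,0,0,0.5]]
  grip_force: 60

```text
t: 10.37
position: [590.0, 136.5, 73.3]
eef_rot: [-3.141, -0.002, -0.176]
wrist_force: [-0.5, 0.2, 5.4]
grip_width: 0.633
```

Call:
arm_command:
  targets:
    - [[0,0,-0.01,0,0.5],[0,0,-0.025,0,0.5],[0,0,-0.04,0,0.5],[0,0,-0.05,0,0.5],[0,0,-0.056,0,0.5],[0,0,-0.056,0,0.5],[0,0,-0.056,0,0.5]]

```text
t: 10.95
position: [589.5, 136.0, 128.5]
eef_rot: [-3.142, -0.001, -0.177]
wrist_force: [0.3, 0.2, -0.8]
grip_width: 0.635
```

```bash
python3 - <<'E'
from h import *
s=st(); im=ctrl.get_image("wrist"); cv2.imwrite("pics/g1.png",im)
crop(ctrl.get_image("side"),"pics/g2.png",240,170,130,100,6)
import pickle; pickle.dump(s,open("g1.pkl","wb"))
E
```

```text
t 10.95 p [589.5 136.  128.5] rpy [-1.800e+02 -5.000e-02 -1.012e+01] F [ 0.3  0.2 -0.8] g 0.635 q [ 0.06  0.68 -0.47  1.8   0.42  0.76 -0.8 ]
```

View pics/g1.png

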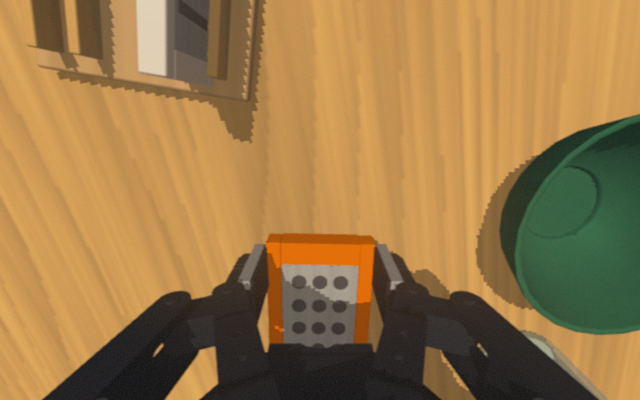

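View pics/g2.png

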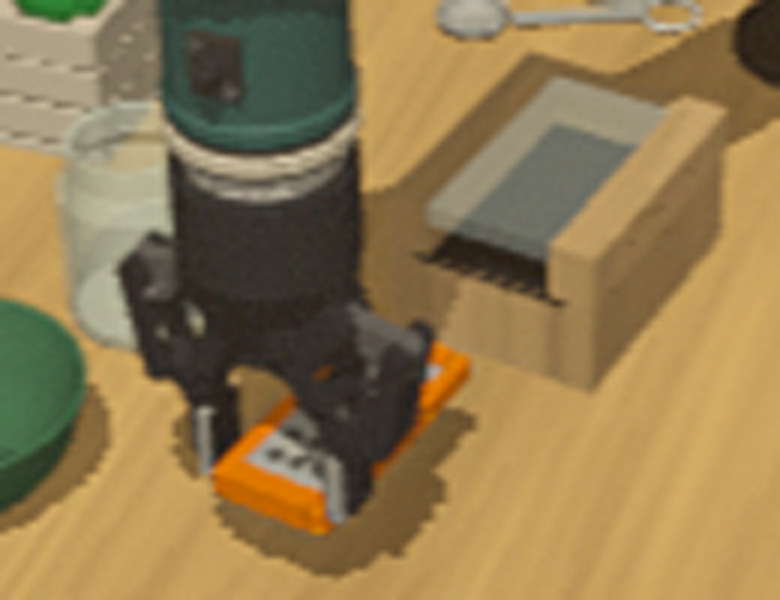

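Call:
arm_command:
  targets:
    - [[0,0.008,0,0,0.5],[0,0.02,0.001,0,0.5],[0,0.035,0.002,0,0.5],[0,0.05,0.002,0,0.5],[0,0.058,0.002,0,0.5],[0,0.062,0.002,0,0.5],[0,0.062,0.002,0,0.5],[0,0.062,0.002,0,0.5]]

```text
t: 11.72
position: [578.5, 75.1, 126.0]
eef_rot: [-3.141, -0.0, -0.177]
wrist_force: [0.2, -0.6, -1.2]
grip_width: 0.631
```

```bash
python3 - <<'E'
from h import *
s=st(); im=ctrl.get_image("side"); crop(im,"pics/h1.png",255,165,110,85,7)
w=ctrl.get_image("wrist"); crop(w,"pics/h2.png",220,200,200,160,4)
crop(ctrl.get_image("top"),"pics/h4.png",260,160,110,80,7)
import pickle; pickle.dump(s,open("h1.pkl","wb"))
# predicted plate corners, tool frame
Rt=Ro.from_euler('xyz',s['eef_rot']).as_matrix()
for x in(-28,28):
  for y in(-15,105):
    for z in (61.3,73.3):
      P=s['position']+Rt@[x,y,z]; p=proj("side",P); print((x,y,z),P.round(1),(((p-[255,165])+.5)*7-.5).round())
E
```

```text
t 11.72 p [578.5  75.1 126. ] rpy [-1.7997e+02 -1.0000e-02 -1.0130e+01] F [ 0.2 -0.6 -1.2] g 0.631 q [ 0.17  0.65 -0.47  1.86  0.42  0.73 -0.71]
(-28, -15, 61.3) [553.6  94.8  64.7] [355. 541.]
(-28, -15, 73.3) [553.6  94.8  52.7] [355. 566.]
(-28, 105, 61.3) [532.5 -23.3  64.7] [511. 366.]
(-28, 105, 73.3) [532.5 -23.3  52.7] [511. 390.]
(28, -15, 61.3) [608.7  85.   64.7] [224. 494.]
(28, -15, 73.3) [608.7  85.   52.7] [225. 519.]
(28, 105, 61.3) [587.6 -33.2  64.7] [386. 324.]
(28, 105, 73.3) [587.6 -33.2  52.7] [386. 349.]
```

View pics/h1.png

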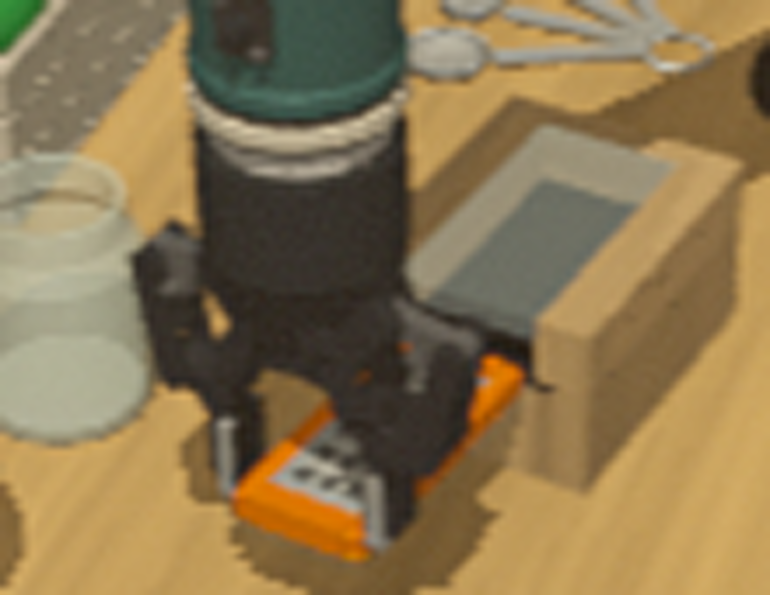

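View pics/h2.png

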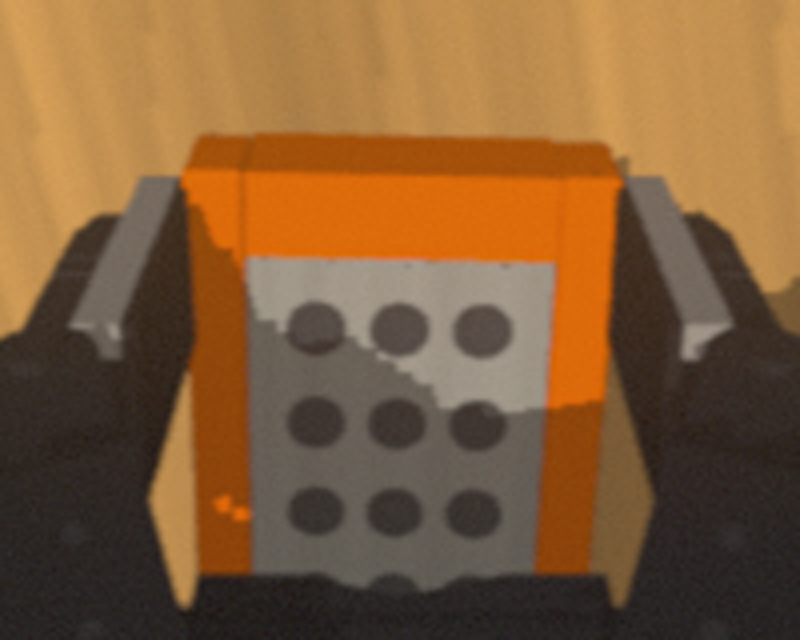

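View pics/h4.png

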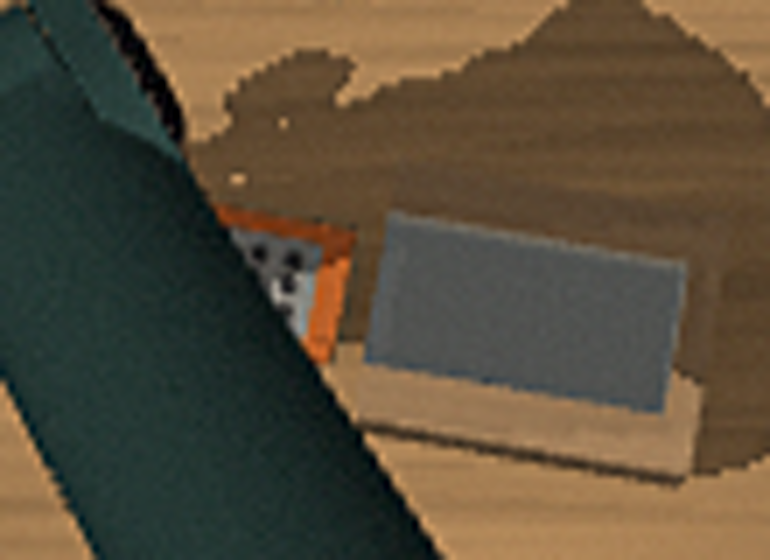

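```bash
python3 - <<'E'
from h import *
import pickle; s=pickle.load(open("h1.pkl","rb"))
def t(U,V,z): return px("top",(U+.5)/7-.5+260,(V+.5)/7-.5+160,z)
e=np.array([np.cos(np.radians(-9.85)),np.sin(np.radians(-9.85)),0]);f=np.array([e[1],-e[0],0])
for n,p in (("plate far",t(356,231,65)),("plate near",t(332,364,65)),("strip far",t(389,212,78)),("strip near",t(367,361,78)),("strip far back",t(687,262,78)),("strip nearback",t(663,413,78))): print(n,p.round(1),(p@e).round(1),(p@f).round(1))
Rt=Ro.from_euler('xyz',s['eef_rot']).as_matrix()
def w(U,V,z): return wpx(s,(U+.5)/4-.5+220,(V+.5)/4-.5+200,z)
for U,V in ((187,170),(618,180),(245,258),(553,262),(248,570),(538,570)):
    p=w(U,V,65); print((Rt.T@(p-s['position'])).round(1),p.round(1),(p@e).round(1),(p@f).round(1))
E
```

```text
plate far [583.1 -34.4  65. ] 580.4 -65.8
plate near [527.5 -24.1  65. ] 523.9 -66.5
strip far [589.3 -48.1  78. ] 588.8 -53.4
strip near [527.6 -38.6  78. ] 526.4 -52.2
strip far back [ 567.7 -170.9   78. ] 588.5 71.3
strip nearback [ 505.3 -160.1   78. ] 525.3 71.3
[-25.4 -14.3  61. ] [556.   93.6  65. ] 531.8 -187.4
[ 27.9 -13.   61. ] [608.3  83.   65. ] 585.1 -185.8
[-18.8  -2.   61. ] [560.4  80.4  65. ] 538.4 -175.1
[20.3 -1.5 61. ] [598.8  73.   65. ] 577.5 -174.4
[-20.3  47.2  61. ] [550.2  32.2  65. ] 536.6 -125.9
[20.2 47.1 61. ] [590.1  25.2  65. ] 577.1 -125.8
```

The top view shows the plate's lead edge about 5 mm short of the slot centre laterally and yawed by about 1°. I'll correct before entering.

Call:
arm_command:
  targets:
    - [[0.0015,0,0,-0.008,0.5],[0.003,0,0,-0.016,0.5],[0.003,0,0,-0.016,0.5],[0.003,0,0,-0.016,0.5],[0.003,0,0,-0.016,0.5]]

```text
t: 12.28
position: [581.4, 74.8, 125.9]
eef_rot: [3.142, 0.0, -0.16]
wrist_force: [-0.2, 0.3, -1.2]
grip_width: 0.632
```

```bash
python3 - <<'E'
from h import *
s=st(); im=ctrl.get_image("side"); crop(im,"pics/i1.png",290,190,80,60,10)
crop(ctrl.get_image("top"),"pics/i4.png",285,175,80,60,10)
E
```

```text
t 12.28 p [581.4  74.8 125.9] rpy [ 1.80e+02  1.00e-02 -9.18e+00] F [-0.2  0.3 -1.2] g 0.632 q [ 0.17  0.66 -0.47  1.85  0.43  0.73 -0.7 ]
```

View pics/i1.png

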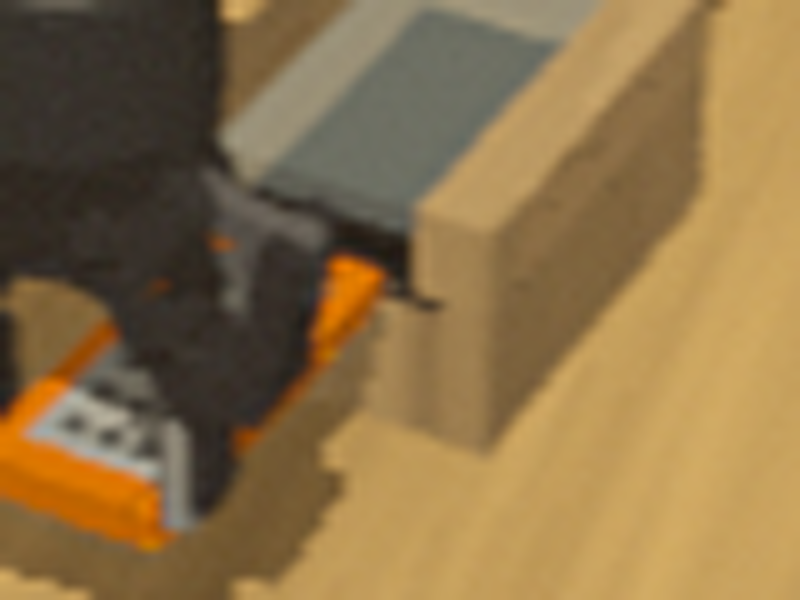

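View pics/i4.png

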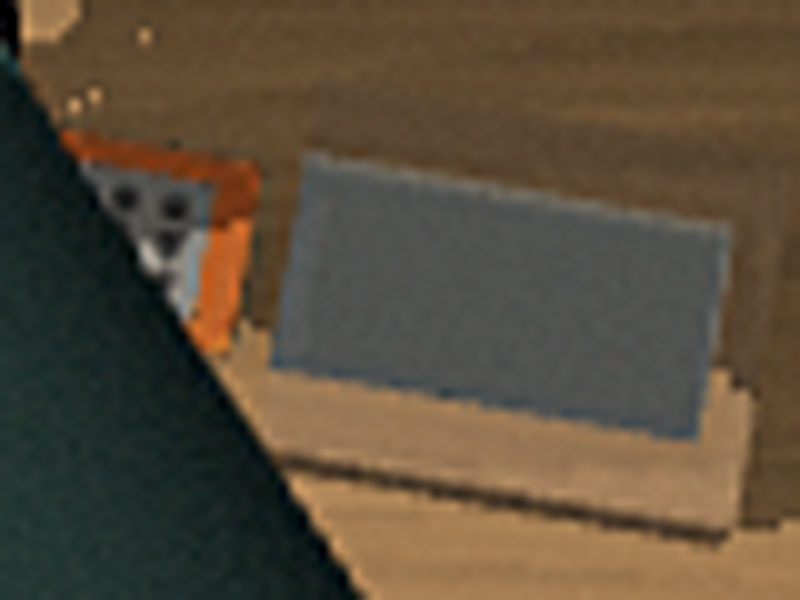

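```bash
python3 - <<'E'
from h import *
def t(U,V,z): return px("top",(U+.5)/10-.5+285,(V+.5)/10-.5+175,z)
e=np.array([np.cos(np.radians(-9.85)),np.sin(np.radians(-9.85)),0]);f=np.array([e[1],-e[0],0])
for n,p in (("plate far",t(262,162,65)),("plate near",t(237,350,65)),("far edge back",t(70,133,65)),("strip far",t(305,152,78)),("strip near",t(272,368,78)),("sfb",t(730,224,78)),("snb",t(697,440,78)),("box nb",t(735,533,78))): print(n,p.round(1),(p@e).round(1),(p@f).round(1))
E
```

```text
plate far [588.4 -35.4  65. ] 585.8 -65.8
plate near [533.4 -27.8  65. ] 530.3 -63.9
far edge back [597.3  20.6  65. ] 585.0 -122.5
strip far [589.6 -47.9  78. ] 589.1 -53.7
strip near [527.  -37.9  78. ] 525.7 -52.8
sfb [ 567.8 -170.5   78. ] 588.6 70.8
snb [ 505.4 -160.    78. ] 525.3 71.2
box nb [ 478.6 -170.5   78. ] 500.7 86.1
```

Call:
arm_command:
  targets:
    - [[0,0,0,0.006,0.5],[0,0,0,0.012,0.5],[0,0,0,0.012,0.5],[0,0.004,0,0.012,0.5],[0,0.008,0,0.012,0.5],[0,0.012,0,0.012,0.5],[0,0.016,0,0.012,0.5],[0,0.02,0,0.012,0.5],[0,0.024,0,0.012,0.5],[0,0.024,0,0.012,0.5]]

```text
t: 13.22
position: [577.5, 49.5, 125.9]
eef_rot: [3.141, 0.0, -0.174]
wrist_force: [-0.2, -1.1, -0.6]
grip_width: 0.633
```

```bash
python3 - <<'E'
from h import *
s=st(); im=ctrl.get_image("side"); crop(im,"pics/j1.png",290,190,80,60,10)
crop(ctrl.get_image("top"),"pics/j4.png",285,175,80,60,10)
E
```

```text
t 13.22 p [577.5  49.5 125.9] rpy [ 1.7995e+02  1.0000e-02 -9.9600e+00] F [-0.2 -1.1 -0.6] g 0.633 q [ 0.21  0.65 -0.47  1.87  0.42  0.73 -0.67]
```

View pics/j1.png

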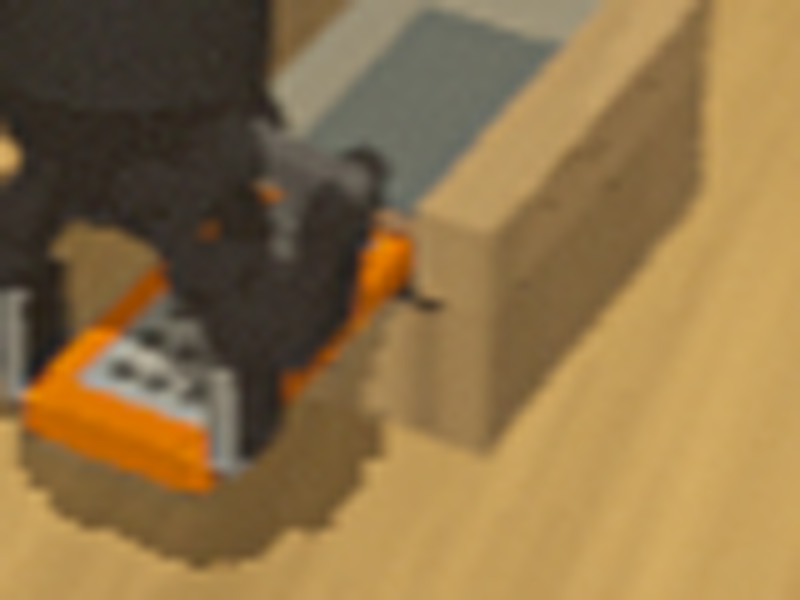

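View pics/j4.png

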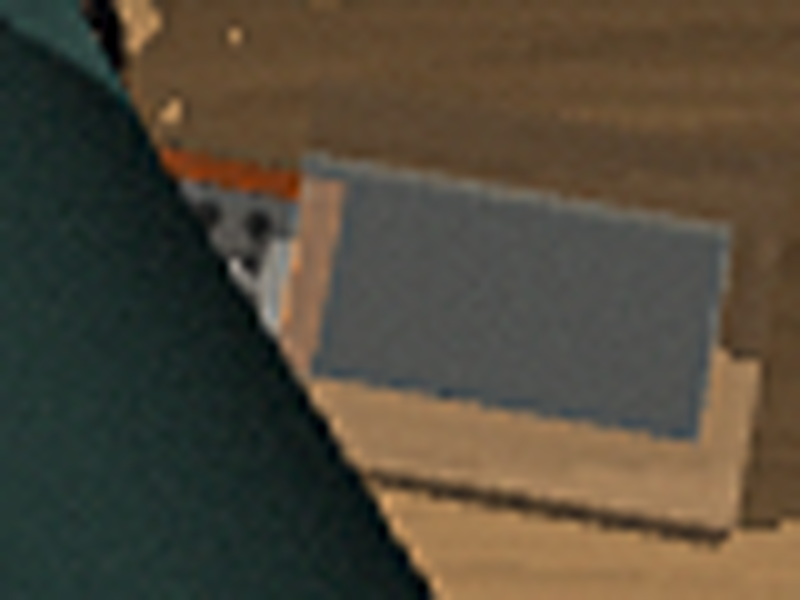

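The lead edge is in the slot (seen through the strip, u 300–343) with free play on both sides and no contact force. Continue.

Call:
arm_command:
  targets:
    - [[0.0005,0.005,0,0,0.5],[0.0005,0.01,0,0,0.5],[0.0005,0.015,0,0,0.5],[0.0005,0.02,0,0,0.5],[0.0005,0.025,0,0,0.5],[0.0005,0.03,0,0,0.5],[0.0005,0.035,0,0,0.5],[0.0005,0.04,0,0,0.5],[0.0005,0.04,0,0,0.5]]

```text
t: 14.07
position: [571.0, 9.8, 125.8]
eef_rot: [3.141, 0.0, -0.174]
wrist_force: [-1.4, 0.8, -1.1]
grip_width: 0.633
```

Call:
arm_command:
  targets:
    - [[0,0.005,0,0,0.5],[0,0.01,0,0,0.5],[0,0.015,0,0,0.5],[0,0.02,0,0,0.5],[0,0.025,0,0,0.5],[0,0.03,0,0,0.5],[0,0.032,0,0,0.5],[0,0.032,0,0,0.5]]

```text
t: 14.73
position: [565.6, -21.0, 125.9]
eef_rot: [3.141, 0.0, -0.173]
wrist_force: [-0.5, 0.0, -0.7]
grip_width: 0.63
```

```bash
python3 - <<'E'
from h import *
s=st(); im=ctrl.get_image("side"); crop(im,"pics/k1.png",280,170,100,75,8)
crop(ctrl.get_image("top"),"pics/k4.png",285,175,80,60,10)
crop(ctrl.get_image("wrist"),"pics/k2.png",220,180,200,160,4)
E
```

```text
t 14.73 p [565.6 -21.  125.9] rpy [ 1.7998e+02  1.0000e-02 -9.9400e+00] F [-0.5  0.  -0.7] g 0.63 q [ 0.34  0.63 -0.47  1.9   0.42  0.71 -0.55]
```

View pics/k1.png

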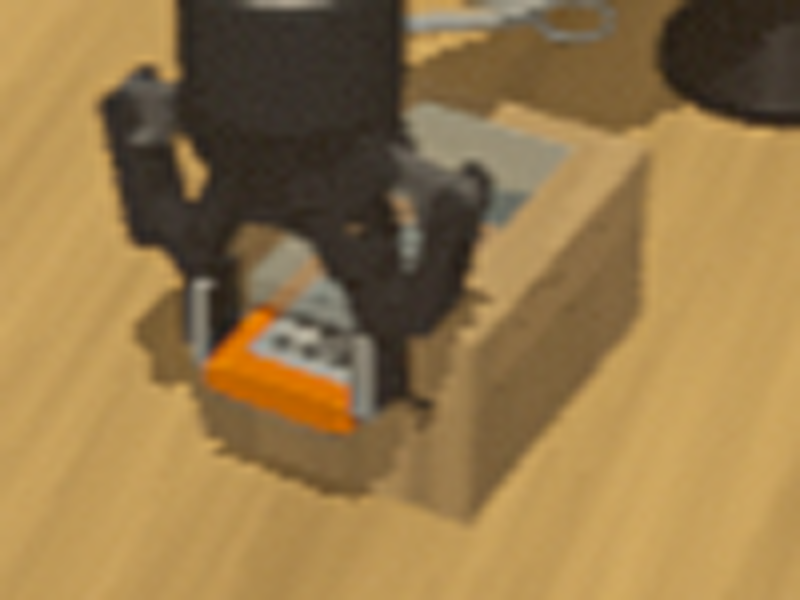

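View pics/k4.png

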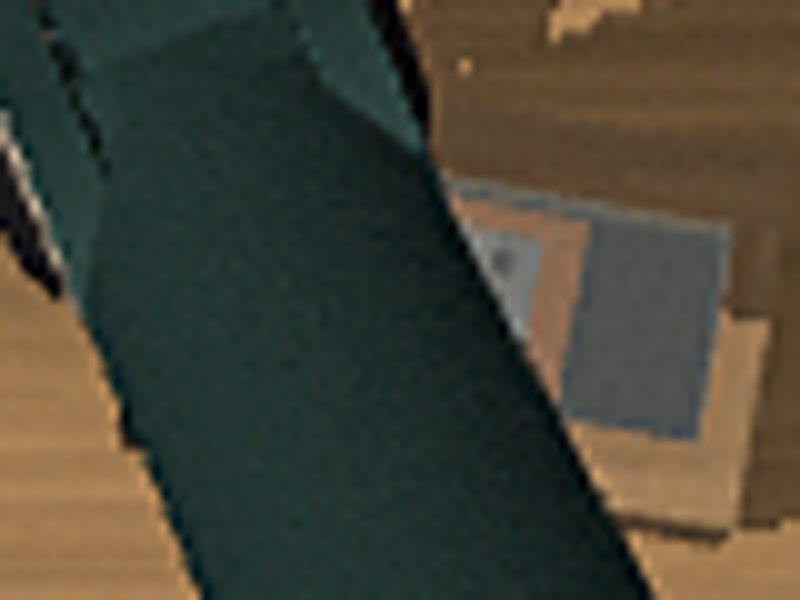

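View pics/k2.png

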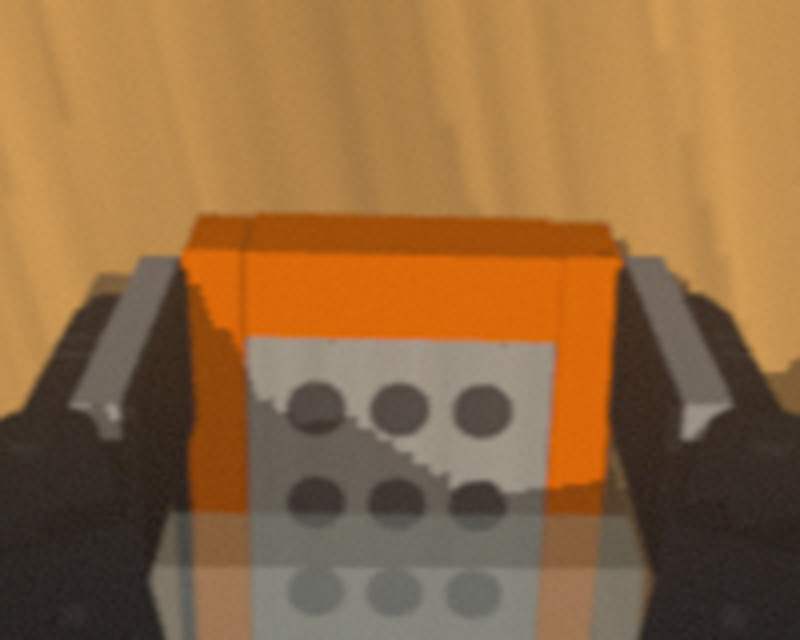

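```bash
python3 - <<'E'
from h import *
s=st(); R=Ro.from_euler('xyz',s['eef_rot']).as_matrix()
for U,V,z in ((400,568,78),(400,513,68),(400,255,65)):
    print((R.T@(wpx(s,(U+.5)/4-.5+220,(V+.5)/4-.5+180,z)-s['position'])).round(1))
E
```

```text
t 14.88 p [565.8 -19.8 126. ] rpy [-179.99   -0.     -9.86] F [ 0.1  0.7 -0. ] g 0.631 q [ 0.34  0.63 -0.47  1.9   0.42  0.71 -0.55]
[ 0.9 22.2 48. ]
[ 0.9 22.  58. ]
[  0.9 -13.6  61. ]
```

Call:
arm_command:
  targets:
    - [[0,0,0.001,0,0.5],[0,0,0.002,0,0.5],[0,0,0.0025,0,0.5],[0,0,0.0025,0,0.5],[0,0,0.0025,0,0.85],[0,0,0.0025,0,0.85],[0,0,0.0025,0,0.85],[0,0,0.0025,0,0.85],[0,0,0.0025,0,0.85]]

```text
t: 15.63
position: [565.8, -20.2, 123.5]
eef_rot: [3.141, -0.0, -0.172]
wrist_force: [0.2, 0.5, -0.9]
grip_width: 0.849
```

Released. The front plane is 22 mm ahead of the TCP, with 36 mm of plate sticking out. Go up, back, close, down behind the end.

Call:
arm_command:
  targets:
    - [[0,0,-0.02,0,0.85],[0,0,-0.045,0,0.85],[0,0,-0.06,0,0.85],[0,-0.02,-0.06,0,0.85],[0,-0.05,-0.06,0,0],[0,-0.05,-0.06,0,0],[0,-0.05,-0.06,0,0],[0,-0.05,-0.06,0,0],[0,-0.05,-0.06,0,0],[0,-0.05,-0.06,0,0],[0,-0.05,-0.03,0,0],[0,-0.05,-0.02,0,0]]

```text
t: 16.63
position: [573.2, 27.8, 141.3]
eef_rot: [3.14, 0.003, -0.174]
wrist_force: [-0.8, -0.5, -0.9]
grip_width: -0.002
```

```bash
python3 - <<'E'
from h import *
s=st(); cv2.imwrite("pics/l2.png",ctrl.get_image("wrist"))
crop(ctrl.get_image("side"),"pics/l1.png",260,150,120,90,6)
E
```

```text
t 16.63 p [573.2  27.8 141.3] rpy [ 1.7992e+02  1.4000e-01 -9.9600e+00] F [-0.8 -0.5 -0.9] g -0.002 q [ 0.27  0.62 -0.49  1.88  0.41  0.75 -0.62]
```

View pics/l2.png

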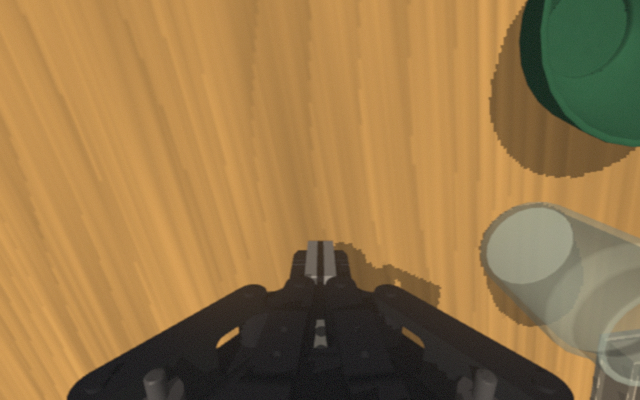

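View pics/l1.png

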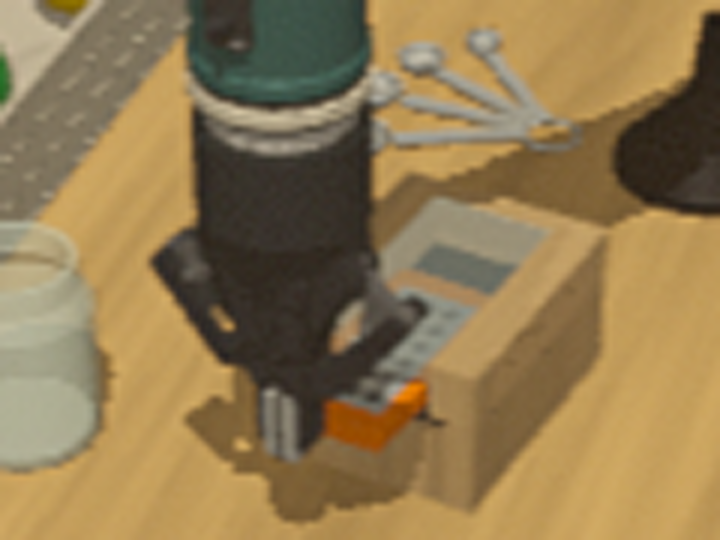

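Call:
arm_command:
  targets:
    - [[0,0,0.008,0,0],[0,0,0.0165,0,0],[0,0,0.0165,0,0],[0,0.004,0.0165,0,0],[0,0.008,0.0165,0,0],[0,0.012,0.0165,0,0],[0,0.016,0.0165,0,0],[0,0.02,0.0165,0,0],[0,0.024,0.0165,0,0],[0,0.028,0.0165,0,0],[0,0.032,0.0165,0,0],[0,0.036,0.0165,0,0]]

```text
t: 17.73
position: [568.2, -6.4, 127.1]
eef_rot: [-3.141, -0.0, -0.172]
wrist_force: [0.1, 0.1, 0.3]
grip_width: -0.002
```

```bash
python3 - <<'E'
from h import *
s=st(); crop(ctrl.get_image("wrist"),"pics/m2.png",220,180,200,160,4)
crop(ctrl.get_image("side"),"pics/m1.png",280,170,100,75,8)
E
```

```text
t 17.73 p [568.2  -6.4 127.1] rpy [-1.7997e+02 -2.0000e-02 -9.8600e+00] F [0.1 0.1 0.3] g -0.002 q [ 0.32  0.63 -0.48  1.9   0.43  0.71 -0.58]
```

View pics/m1.png

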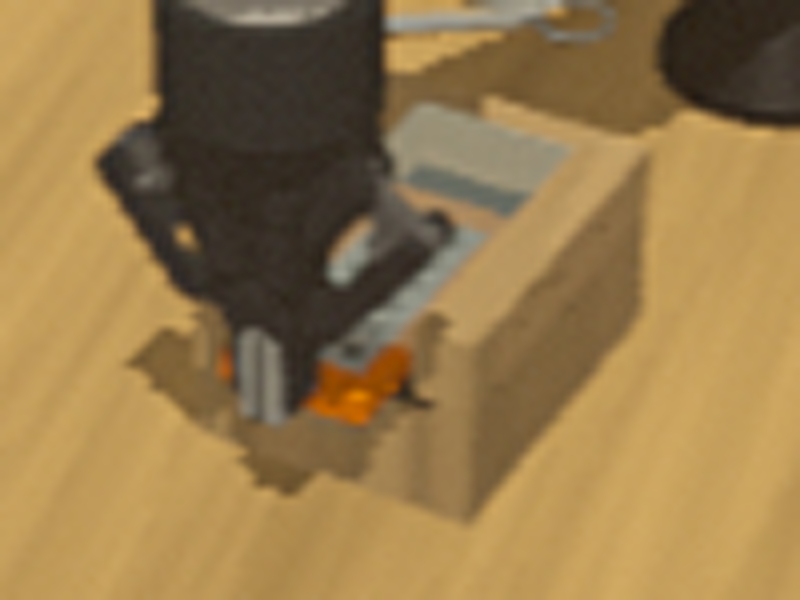

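View pics/m2.png

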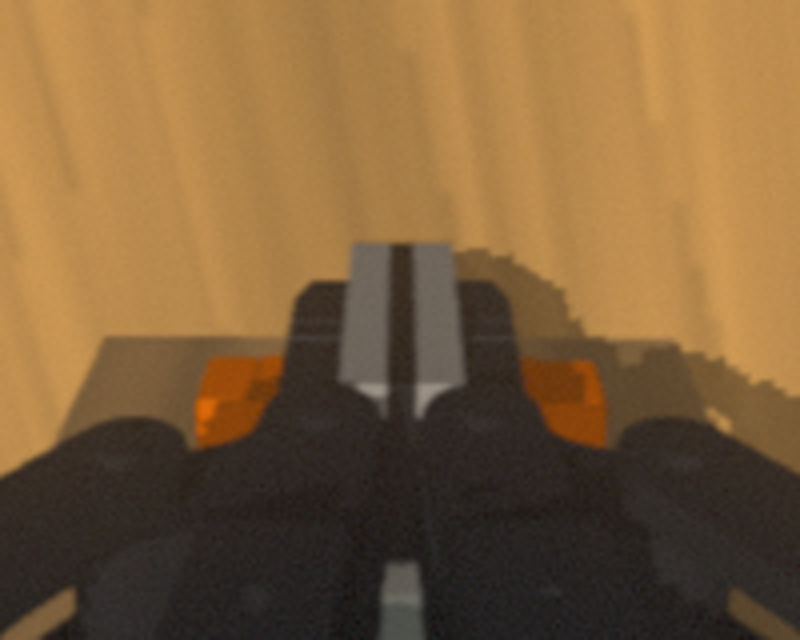

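The closed fingers are pushing the end face and the plate slides in. Keep pushing.

Call:
arm_command:
  targets:
    - [[0,0.003,0,0,0],[0,0.006,0,0,0],[0,0.009,0,0,0],[0,0.012,0,0,0],[0,0.015,0,0,0],[0,0.018,0,0,0],[0,0.02,0,0,0],[0,0.02,0,0,0],[0,0.02,0,0,0]]

```text
t: 18.58
position: [564.6, -26.4, 126.9]
eef_rot: [3.141, 0.0, -0.173]
wrist_force: [0.4, 0.2, 0.6]
grip_width: -0.001
```

```bash
python3 - <<'E'
from h import *
s=st(); crop(ctrl.get_image("wrist"),"pics/n2.png",220,180,200,160,4)
crop(ctrl.get_image("side"),"pics/n1.png",280,170,100,75,8)
print(s['position']@[-.171,-.985,0]+11)
E
```

```text
t 18.58 p [564.6 -26.4 126.9] rpy [ 1.7997e+02  1.0000e-02 -9.9000e+00] F [0.4 0.2 0.6] g -0.001 q [ 0.36  0.63 -0.48  1.9   0.43  0.71 -0.54]
-59.50889078158032
```

View pics/n1.png

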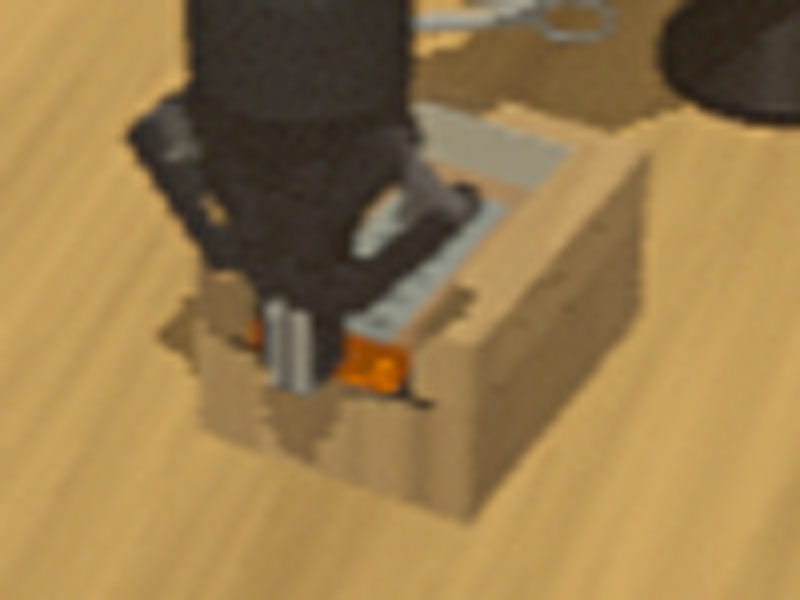

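View pics/n2.png

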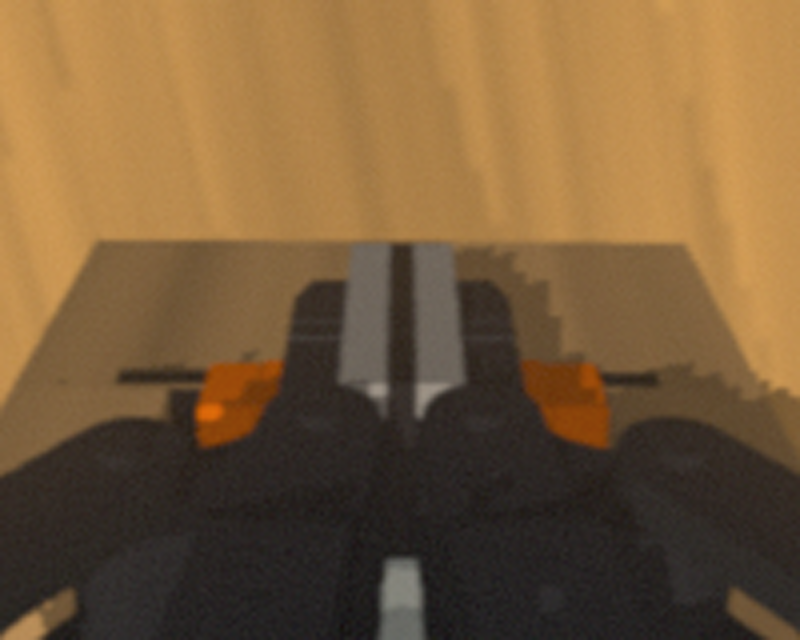

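About 2–4 mm still proud: the plate's lower edge is at v≈362 and the slot's lower edge at v≈378. Creep on.

Call:
arm_command:
  targets:
    - [[0,0.001,0,0,0],[0,0.002,0,0,0],[0,0.0025,0,0,0],[0,0.0025,0,0,0]]

```text
t: 19.02
position: [564.2, -28.5, 126.9]
eef_rot: [3.142, 0.0, -0.172]
wrist_force: [0.2, 1.1, 1.3]
grip_width: 0.001
```

```bash
python3 - <<'E'
from h import *
s=st(); crop(ctrl.get_image("wrist"),"pics/o2.png",240,250,160,50,5)
print(s['position']@[-.171,-.985,0]+11)
E
```

```text
t 19.02 p [564.2 -28.5 126.9] rpy [ 1.80e+02  1.00e-02 -9.87e+00] F [0.2 1.1 1.3] g 0.001 q [ 0.36  0.63 -0.48  1.9   0.43  0.71 -0.54]
-57.39871097605712
```

View pics/o2.png

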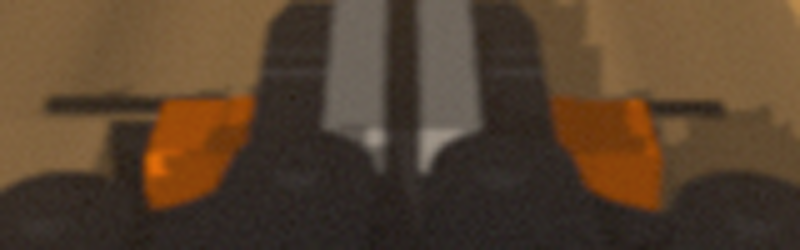

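Call:
arm_command:
  targets:
    - [[0,0.001,0,0,0],[0,0.0015,0,0,0],[0,0.002,0,0,0],[0,0.002,0,0,0]]

```text
t: 19.4
position: [563.9, -30.5, 126.9]
eef_rot: [3.141, 0.0, -0.172]
wrist_force: [0.4, 0.3, 0.3]
grip_width: 0.004
```

```bash
python3 - <<'E'
from h import *
s=st(); crop(ctrl.get_image("wrist"),"pics/p2.png",240,250,160,50,5)
print(s['position']@[-.171,-.985,0]+11)
E
```

```text
t 19.4 p [563.9 -30.5 126.9] rpy [179.99   0.    -9.88] F [0.4 0.3 0.3] g 0.004 q [ 0.36  0.63 -0.48  1.9   0.43  0.71 -0.54]
-55.34785029821879
```

View pics/p2.png

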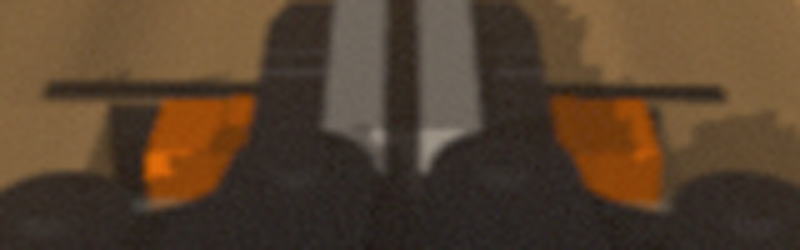

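The plate's lower edge now meets the slot's lower edge (both v≈98), so it looks flush. Back off and inspect.

Call:
arm_command:
  targets:
    - [[0,-0.01,0,0,0],[0,-0.03,0,0,0],[0,-0.05,-0.02,0,0],[0,-0.03,-0.06,0,0],[0,-0.01,-0.08,0,0],[0,0,-0.09,0,0],[0,0,-0.09,0,0],[0,0,-0.09,0,0]]

```text
t: 20.12
position: [564.0, -30.2, 217.2]
eef_rot: [-3.141, -0.001, -0.173]
wrist_force: [0.2, -0.0, 0.3]
grip_width: -0.001
```

```bash
python3 - <<'E'
from h import *
s=st(); im=ctrl.get_image("wrist");cv2.imwrite("pics/q2.png",im)
crop(ctrl.get_image("side"),"pics/q1.png",290,170,80,60,10)
import pickle; pickle.dump(s,open("q.pkl","wb"))
E
```

```text
t 20.12 p [564.  -30.2 217.2] rpy [-1.7999e+02 -6.0000e-02 -9.9200e+00] F [ 0.2 -0.   0.3] g -0.001 q [ 0.42  0.5  -0.55  1.86  0.33  0.87 -0.46]
```

View pics/q1.png

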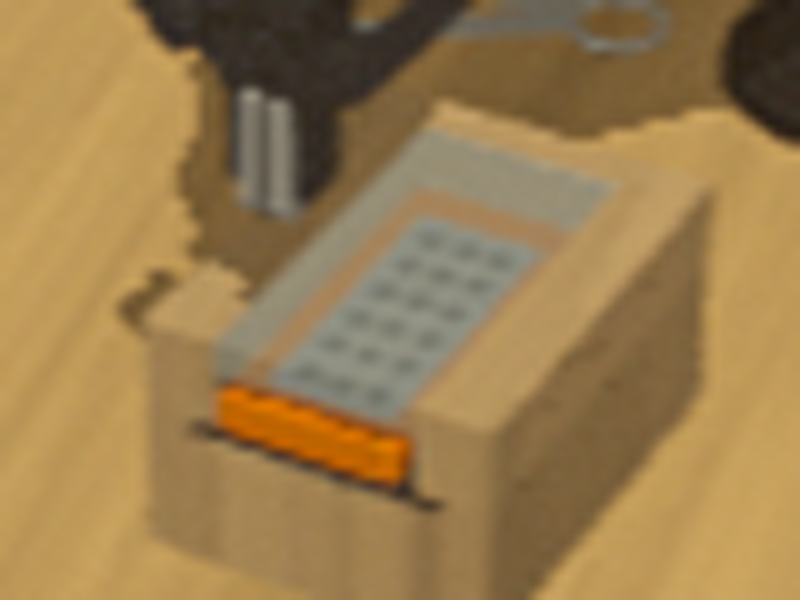

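View pics/q2.png

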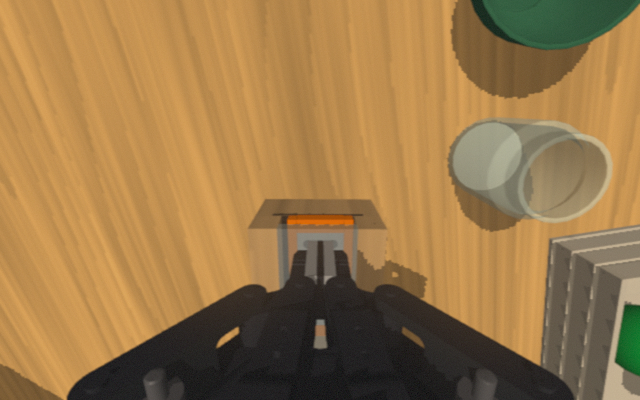

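```bash
python3 - <<'E'
from h import *
crop("pics/q2.png","pics/q3.png",240,190,160,60,5)
E
```

```text
(no output)
```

View pics/q3.png

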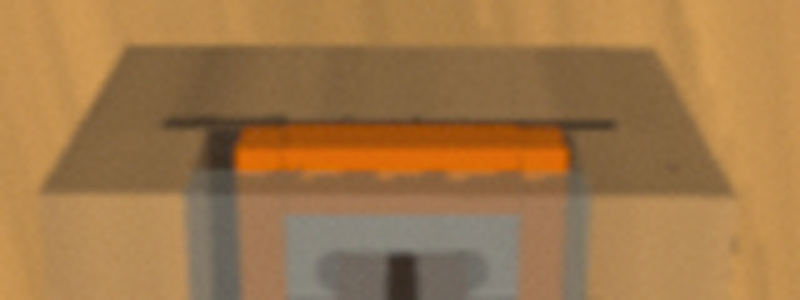

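```bash
python3 - <<'E'
from h import *
import pickle; s=pickle.load(open("q.pkl","rb"))
f=np.array([-.171,-.985,0]);e=np.array([.985,-.171,0])
def cv(fr,z): p=wproj(s,e*557.5+f*fr+[0,0,z]); return (((p-[240,190])+.5)*5-.5)[1].round(1)
for fr in(-56,-55,-54): print(fr,[(z,cv(fr,z)) for z in(0,48,50,62,68,78)])
E
```

```text
-56 [(0, np.float64(38.1)), (48, np.float64(118.9)), (50, np.float64(122.9)), (62, np.float64(148.2)), (68, np.float64(161.8)), (78, np.float64(186.1))]
-55 [(0, np.float64(42.7)), (48, np.float64(124.2)), (50, np.float64(128.3)), (62, np.float64(153.8)), (68, np.float64(167.6)), (78, np.float64(192.0))]
-54 [(0, np.float64(47.3)), (48, np.float64(129.6)), (50, np.float64(133.6)), (62, np.float64(159.4)), (68, np.float64(173.3)), (78, np.float64(197.9))]
```

Measured, the plate end is 0.5–1 mm proud at most, so effectively flush. Last check of the whole scene.

Call:
arm_command:
  targets:
    - [[0,-0.03,-0.04,0,0],[0,-0.06,-0.08,0,0],[0,-0.06,-0.08,0,0],[0,-0.06,-0.08,0,0]]

```text
t: 20.55
position: [575.5, 34.2, 299.8]
eef_rot: [-3.138, -0.005, -0.166]
wrist_force: [-0.6, 0.5, 0.6]
grip_width: 0.002
```

```bash
python3 - <<'E'
from h import *
s=st(); cv2.imwrite("pics/r1.png",ctrl.get_image("side"));cv2.imwrite("pics/r2.png",ctrl.get_image("top"))
E
```

```text
t 20.55 p [575.5  34.2 299.8] rpy [-179.79   -0.27   -9.48] F [-0.6  0.5  0.6] g 0.002 q [ 0.35  0.42 -0.6   1.76  0.27  1.03 -0.51]
```

View pics/r1.png

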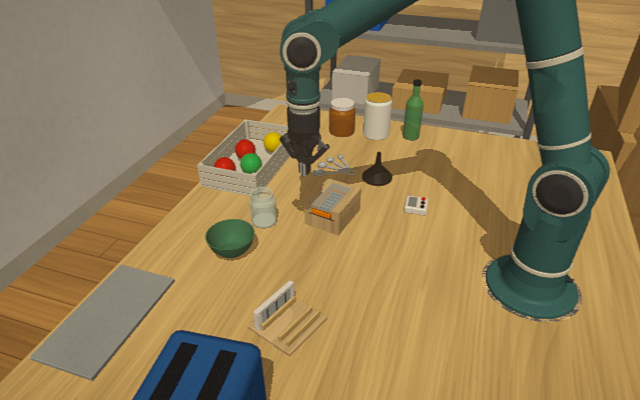

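View pics/r2.png

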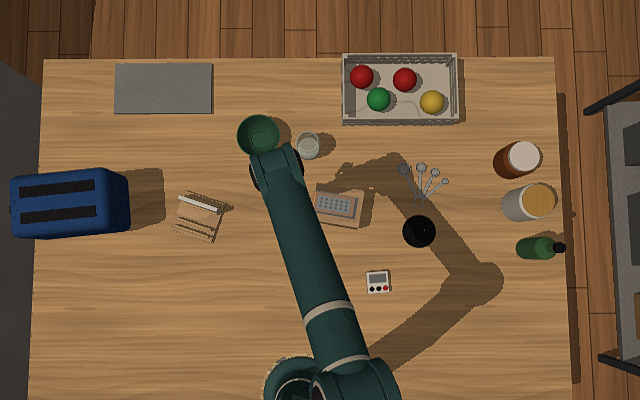

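The white plate still stands in its rack groove (side view about (275,305)), the orange plate is in the box at about (335,205), and everything else is where it was.

```bash
python3 -c "
from station import ctrl
print(ctrl.finish_job())"
```

```text
the job is handed in; nothing more can be done
None
```

The orange grater plate is in the bamboo box with its end flush to the front, and I handed the job in at about 20.7 s of the 67 s allowed.

- **Moving the plate:** I lifted it out of the rack, stood it on the cart top and let go, then nudged it over with one finger so it fell flat. I took it again across its width near its trailing end and carried it level to the slot.
- **Inserting it:** Just before the slot, the top camera showed the plate about 5 mm off to one side and about 1° crooked. I corrected both, and it went in with no measurable contact force. I let go with about 36 mm sticking out, then pushed the end in with the closed fingers.
- **Last checks:** The wrist camera puts the end flush to slightly proud, by 0.5 to 1 mm at most, and I left it there.
    - The highest wrist force I read was about 6 N.
    - The gripper finished clear of everything, about 150 mm above the box.
    - The white plate still stands in its groove, and the other things look unmoved in the side and top views.
- **Disagreement:** The top and wrist cameras differed by about 3 to 4 mm on the plate's position. I used the top camera alone to line the plate up with the slot.

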